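# Peel a job tray off the jammed stack and hold it out over the soldering board

## Task

Take the black charcoal block out of the top blue job tray and set it down flat on the white soldering board, without dropping it. The nested trays stick tight together, so then peel the empty top tray off by its rim, raising one corner clear of the tray below while the opposite corner is still down in it and leaving the tray below where it is. Finish while holding the tray still and level, open side up, over the middle of the board and 10 to 20 cm above it; leave the third hand, flux jar and tweezers alone.

Things in the scene. Friction and masses are not known exactly. Their poses are not given: they have to be found in the camera images.
- tray_center (a point): Centre of the top tray, half-way up. Blue plastic, 80 g, outside 180 mm (its x) by 130 mm (its y), 33 mm high; z up. Rim: flat-sided band 8 mm wide (inner faces at x = +-82, y = +-57 mm), 8.5 mm high outside, thinner wall below it. Inside, a ledge 15 mm below the rim's top runs all round, 5.5 mm wide; within it the flat floor (3 mm thick) is 153 by 103 mm, 30 mm below the rim's top.
- corner0 (a point): Top tray, top of the rim at the corner x = -86, y = -61 mm of the tray (16.5 mm above its centre); opposite corner2. The tray sticks in the one below, pinched near each corner by a sprung nib in the long walls: some 5 to 8 N of upward pull on the rim near a corner brings that corner up, each corner comes free once it has risen about 10 mm; the tray's underside sits 15 mm deep in the one below.
- corner1 (a point): Top tray, top of the rim at the corner x = -86, y = +61 mm; opposite corner3
- corner2 (a point): Top tray, top of the rim at the corner x = +86, y = +61 mm; opposite corner0
- corner3 (a point): Top tray, top of the rim at the corner x = +86, y = -61 mm; opposite corner1
- mid_center (a point): Centre, half-way up, of the second tray: same kind and outline, under the top one, 18 mm lower (9.5 mm free between the two rims, 3 mm of sideways play). It sticks more than twice as hard in the tray under it. It must stay where it is.
- stack_base: Fixed steel holder (plate 200 by 150 by 4 mm, low lip) with the lowest blue tray in it; origin under its centre on the bench, x along the trays' length. The top tray's rim is 73 mm above the bench at the start.
- block_center (a point): Centre of the charcoal block, black, 44 mm (its x) by 66 mm (its y) by 32 mm high, 60 g, loose on the floor of the top tray near its middle, its 66 mm side roughly across the tray; its top is 2 mm above the tray's rim
- board_top (a point): Centre of the upper face of the white soldering board, 220 mm (its x) by 180 mm (its y), 15 mm thick, fixed flat on the bench; z up
- third_hand: Third hand stand, leave alone: dark round foot 76 mm across, post 100 mm high with a brass ball and cross-lock tweezers, 115 mm high in all, arms reaching 85 mm to its -x and 45 mm to its +x; origin under the foot's centre
- flux_jar: Amber jar with white cap, 54 mm across, 58 mm high, leave alone; origin under its centre
- tweezers: Steel tweezers lying flat on the bench, 160 mm long along their x, 14 mm wide, 9 mm high, leave alone; origin under the middle
There are look-alikes about, which are no part of the job. What is shaped like the stack_base but pink or red is not meant. Of the things that look like the part that bears block_center, the smaller one is meant.

How it is judged:
On the way, in this order (a step that is already met when the one before it is completed fails the run):
1. the charcoal block lies flat on the soldering board, let go (x of block_center in the frame of board_top between -0.09 and 0.09 m and y of block_center in the frame of board_top between -0.07 and 0.07 m and z of block_center in the frame of board_top between 0.012 and 0.02 m and contact force between the fingers and charcoal below 0.05 N), for 0.2 s.
2. one corner of the top tray is raised by 16 mm or more, clear of the tray below, while the opposite corner is still down, within 5 mm of where it sat (((z of corner0 in the frame of stack_base above 0.089 m and z of corner2 in the frame of stack_base below 0.078 m) or (z of corner1 in the frame of stack_base above 0.089 m and z of corner3 in the frame of stack_base below 0.078 m) or (z of corner2 in the frame of stack_base above 0.089 m and z of corner0 in the frame of stack_base below 0.078 m) or (z of corner3 in the frame of stack_base above 0.089 m and z of corner1 in the frame of stack_base below 0.078 m))), for 0.1 s.
At the end, for the whole second after the job is handed in: Held in the gripper: tray level within 0.2 rad, open side up, still, its centre within 70 mm sideways of the board's centre and 80 to 240 mm above it, touching nothing else; charcoal block flat on the board (centre within 90 x 70 mm of its middle), at rest; second tray within 5 mm of its place (horizontal distance between tray_center and board_top below 0.07 m and z of tray_center in the frame of board_top between 0.08 and 0.24 m and angle between tray_center's own z axis and vertical below 0.2 rad and linear speed of tray_top below 0.03 m/s and contact force between the fingers and tray_top above 0.5 N and contact force between tray_top and tray_mid below 0.05 N and contact force between tray_top and charcoal below 0.05 N and contact force between tray_top and board below 0.05 N and x of block_center in the frame of board_top between -0.09 and 0.09 m and y of block_center in the frame of board_top between -0.07 and 0.07 m and z of block_center in the frame of board_top between 0.012 and 0.02 m and linear speed of charcoal below 0.02 m/s and distance of mid_center from where it was at the start of the episode below 0.005 m); the arm keeps its last pose, push and grip.
It fails at once if the second tray is lifted or dragged off its seat by more than 6 mm (distance of mid_center from where it was at the start of the episode above 0.006 m).
It fails at once if the charcoal block is dropped: out of the fingers more than 20 mm above the board (x of block_center in the frame of board_top between -0.11 and 0.11 m and y of block_center in the frame of board_top between -0.09 and 0.09 m and z of block_center in the frame of board_top above 0.042 m and contact force between the fingers and charcoal below 0.01 N).
It fails at once if the third hand is moved by more than 15 mm (distance of third_hand from where it was at the start of the episode above 0.015 m).
It fails at once if the flux jar is moved by more than 15 mm (distance of flux_jar from where it was at the start of the episode above 0.015 m).
It fails at once if the tweezers are moved by more than 15 mm (distance of tweezers from where it was at the start of the episode above 0.015 m).
It also fails if it takes over 64 s, if anything falls off the work surface, if the arm or the gripper's body presses on something with over 40 N, if the wrist force passes 120 N, or if a joint passes its speed limit or range.

## Robot

A 6-joint arm with a two-finger parallel gripper is mounted at the origin on the work surface. World frame = base frame: x ahead of the robot, y to its left, z up, the work surface at z = 0. Lengths are in m, angles in rad, forces in N, time in s.
With the tool pointing down it reaches from about 0.325 to 0.925 m from the base axis. Payload 3.1 kg.
Tool frame: the origin (TCP) lies on the centre line of the jaws, within the pads' length; the fingertips stand 19 mm ahead of it and the grasp point (between the pads) is the TCP; x points along the fingers, z is the direction in which the jaws open and shut, and the axes are right-handed (so a half turn about x gives the same grasp; the last joint's range is limited). The gripper opens to 85 mm and grips with 20 to 120 N. Pads are 22 mm wide; open, the fingers measure 114 mm over their backs; the gripper's body (76 mm by 85 mm) begins 54 mm behind the grasp point. The pads swing forward as they close: fully open they stand 13 mm farther back than shut.
Start: joints at [1.229, 0.217, 1.613, -0, 1.311, -0.112], TCP at [0.142, 0.609, 0.25] pointing down, gripper open.
Joint ranges: [-2.75, 2.75], [-0.78, 2.1], [0.31, 2.55], [-1.13, 4.27], [0.13, 2.63], [-2.58, 2.58]. Speed limits (rad/s): [2.79, 2.79, 3.14, 3.14, 3.14, 3.14].

## Interface

Orientations are given as a unit quaternion [x, y, z, w].
In Python, from rig import manip, eyes, models gives the robot as it stands.
- The arm moves only by the tool jog_arm, never from a script. Its argument "series" is a list of rows, each an object with "linear": the shift along the tool's x, y, z in mm, a list of three; "roll": the turn about the tool's x in degrees. In form: [{"linear": [x, y, z], "roll": roll}, ...]. A call has 1 to 20 rows; each row shifts and turns the pose as measured when the row begins, along the tool's axes as they then stand; what a row does not reach is not made up. A row lasts 1/12 s, in which the tool goes at most 41.7 mm and 7.16 degrees, less where a joint would pass 70% of its speed; a pose out of reach is approached as far as the arm can. A call is refused whole if a number of a shift passes 41.7 or a number of a turn 7.16, either way. A call with a gripper value outside its range is refused whole. "jaw" is the opening, from -1 (shut) to 1 (fully open), set as the call begins (left out, the last holds). The fingers move at their own pace and stop on an object; "grip_force" is the grip in N (left out, the last holds). Time passes only in rows, so rows that do not move let the fingers close. It gives the time, the measured TCP pose, the force and the opening at its end, in the units of the state.
- manip.sense(): the state, without advancing time (a new reading comes with each control period).
- eyes.read_camera(name): name is "scene" or "top" or "wrist"; returns a dict with "image" (480x640x3 uint8, blue, green, red), "camera_matrix" (3x3 intrinsics, pixels), "R" (3x3) and "t" (3): a world point X has camera coordinates R X + t. Camera axes: x right, y down, z forward; pixel columns grow to the right and rows downward; lengths in m; the calibration is good to about 2 mm. A picture is of the moment at which its call begins. There is no depth.
- manip.job_done(): hands the job in, once; it reports no verdict.
Trained networks look in a picture, given as the dict that the camera call returned (one of the last four; its "shot" number tells which), for a name from the list of things; names that differ only in an ending like _2 or _b are one class to them, and where a whole thing is asked for, a point or a joint stands for the part that bears it (a point fixed in the world has none). Each returns a list of dicts, best first, with "p" (0 to 1); they miss things now and then, are a little off and sometimes report something else, mostly with a low value. They report only what shows in the picture. A call takes as long as a camera call. They do not tell look-alikes from the thing itself.
- models.trace(picture, thing): "region" (480x640 bool, what is visible of it) and "box" ([left, top, width, height] in pixels, round what is visible of it).
- models.place_of(picture, thing): "centre" ([column, row] in pixels: a listed point, or the origin of a listed thing).
The state is a dict: "time": time; "q": joint angles; "dq": joint speeds; "tau": joint torques, N m; "position": TCP position; "ee_rot": TCP orientation; "ft_force": force on the tool from outside, world axes, zero at the start; "ft_torque": the same for the moment, N m; "opening": opening from 0.0 (shut) to 1.0 (fully open).
Only numpy, scipy, OpenCV 4.12 (cv2) and the standard library are available. Lean on these libraries where they do the work, as an engineer would, in place of code of your own. Each camera call takes 0.05 s, during which the arm holds its last target.

## Working session

There is one attempt and no reset: what is moved stays moved. The work goes in short steps, Python scripts to look and compute and a tool call to move; the robot and the scene stay as the last step left them, time stands still between calls to the robot, and variables do not carry over. Pictures are saved under pics/ and viewed, and the job is handed in when it is done.

Besides the shell and the picture viewer there is one more tool, called after ">>>" as name(argument=value, ...) on one line, values as JSON. jog_arm: Moves the arm, as the interface text tells. Its arguments: {"type":"object","properties":{"series":{"type":"array","items":{"type":"object","properties":{"linear":{"type":"array","items":{"type":"number"}},"roll":{"type":"number"}}}},"jaw":{"type":"number"},"grip_force":{"type":"number"}},"required":["series"]}

```bash
ls; mkdir -p pics; python3 - <<'E'
from rig import manip, eyes, models
import cv2,pickle
s=manip.sense();print(s)
D={}
for n in ("scene","top"):
    d=eyes.read_camera(n);D[n]=d;cv2.imwrite(f"pics/{n}0.png",d["image"])
    print(n,d["camera_matrix"].tolist(),d["R"].tolist(),d["t"].tolist())
    for th in ("tray_center","corner0","corner1","corner2","corner3","block_center","board_top","stack_base","third_hand","flux_jar","tweezers"):
        print(n,th,[(round(r["p"],2),[round(float(x)) for x in r["centre"]]) for r in models.place_of(d,th)][:4])
pickle.dump(D,open("d0.pkl","wb"))
E
```

```text
pics
{'time': 0.0, 'q': array([ 1.22877636e+00,  2.17766451e-01,  1.61497271e+00,  6.30644968e-06,
        1.31130466e+00, -1.12218022e-01]), 'dq': array([ 1.65528828e-05,  2.69805237e-03, -7.41553671e-04,  9.31303661e-04,
       -1.76446039e-03,  6.24979031e-04]), 'tau': array([-1.23041362e-03, -3.96844196e+01, -3.03854048e+01, -1.65153233e-04,
        9.82801634e-03, -8.63932499e-07]), 'position': array([0.14208589, 0.60782206, 0.24894046]), 'ee_rot': array([-0.43983538,  0.55476335,  0.43892089,  0.55329099]), 'ft_force': array([ 0.44922361,  0.06341894, -0.88641326]), 'ft_torque': array([ 0.04053455,  0.05226023, -0.04608793]), 'opening': 0.9999312561243037}
scene [[481.6588761020752, 0.0, 320.99021243874444], [0.0, 481.6588761020752, 234.95000248949108], [0.0, 0.0, 1.0]] [[0.6714806236187069, 0.7409868969029261, -0.007224314694492297], [0.532812282257108, -0.4895628761345167, -0.6902457983840766], [-0.5149998485248363, 0.4596374755490161, -0.7235389050288334]] [-0.3657635858900157, -0.22397975066450174, 1.4339535852103276]
scene tray_center [(0.85, [262, 308]), (0.32, [293, 243]
[... 1023 characters left out ...]
2, [332, 282])]
top corner0 [(0.92, [402, 171]), (0.81, [450, 189]), (0.79, [431, 250]), (0.67, [383, 238])]
top corner1 [(0.92, [402, 171]), (0.81, [450, 189]), (0.79, [431, 250]), (0.67, [383, 238])]
top corner2 [(0.92, [402, 171]), (0.81, [450, 189]), (0.79, [431, 250]), (0.67, [383, 238])]
top corner3 [(0.92, [402, 171]), (0.81, [450, 189]), (0.79, [431, 250]), (0.67, [383, 238])]
top block_center [(0.88, [492, 194]), (0.72, [416, 213])]
top board_top [(0.83, [255, 230])]
top stack_base [(0.76, [421, 331]), (0.67, [255, 341])]
top third_hand [(0.69, [329, 159]), (0.65, [385, 241]), (0.28, [158, 246])]
top flux_jar [(0.76, [158, 246])]
top tweezers [(0.78, [334, 277]), (0.19, [419, 211])]
```

View pics/scene0.png

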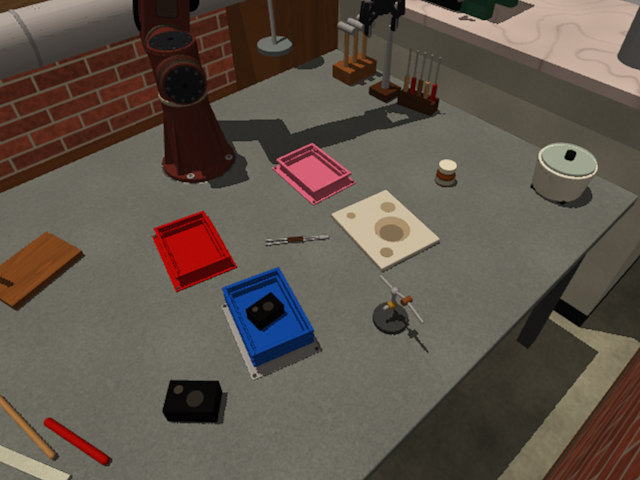

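View pics/top0.png

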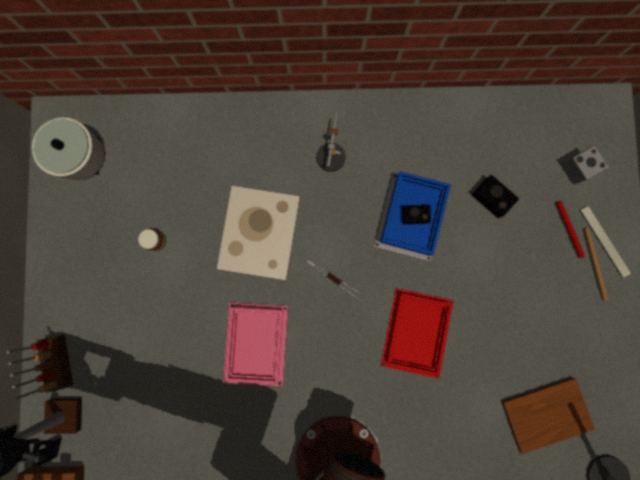

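```bash
cat > h.py <<'E'
import numpy as np,cv2
def bp(d,px,z):
    K,R,t=d["camera_matrix"],np.array(d["R"]),np.array(d["t"])
    r=R.T@np.linalg.solve(K,[px[0],px[1],1]);c=-R.T@t
    return c+r*(z-c[2])/r[2]
def proj(d,X):
    c=np.array(d["R"])@np.asarray(X)+np.array(d["t"]);p=np.array(d["camera_matrix"])@c;return p[:2]/p[2]
E
python3 - <<'E'
import pickle,cv2,numpy as np
from h import *
D=pickle.load(open("d0.pkl","rb"))
T=D["top"];S=D["scene"]
for p in [(402,171),(450,189),(431,250),(383,238)]: print("corner top",bp(T,p,.073).round(3))
for p in [(275,270),(311,328),(250,352)]: print("corner sc",bp(S,p,.073).round(3))
print("tray",bp(T,(416,212),.0565).round(3),bp(S,(262,308),.0565).round(3))
print("block",bp(T,(416,213),.059).round(3),bp(S,(265,310),.059).round(3))
print("board",bp(T,(255,230),.015).round(3),bp(S,(380,230),.015).round(3))
print("jar",bp(T,(158,246),0).round(3),bp(S,(444,180),0).round(3))
print("hand",bp(T,(329,159),0).round(3),bp(S,(391,318),0).round(3))
print("tweez",bp(T,(334,277),0).round(3),bp(S,(297,242),0).round(3))
a=cv2.resize(T["image"][150:290,200:470],None,fx=2.9,fy=2.9,interpolation=cv2.INTER_CUBIC);cv2.imwrite("pics/tz.png",a)
a=cv2.resize(S["image"][250:390,200:340],None,fx=4,fy=4,interpolation=cv2.INTER_CUBIC);cv2.imwrite("pics/sz.png",a)
E
```

```text
corner top [ 0.704 -0.174  0.073]
corner top [ 0.656 -0.29   0.073]
corner top [ 0.508 -0.238  0.073]
corner top [ 0.539 -0.122  0.073]
corner sc [ 0.539 -0.129  0.073]
corner sc [ 0.702 -0.168  0.073]
corner sc [ 0.664 -0.288  0.073]
tray [ 0.604 -0.208  0.056] [ 0.589 -0.204  0.056]
block [ 0.601 -0.208  0.059] [ 0.599 -0.204  0.059]
board [0.572 0.197 0.015] [0.575 0.172 0.015]
jar [0.537 0.451 0.   ] [0.553 0.462 0.   ]
hand [0.757 0.003 0.   ] [0.764 0.006 0.   ]
tweez [ 0.448 -0.003  0.   ] [0.454 0.001 0.   ]
```

View pics/tz.png

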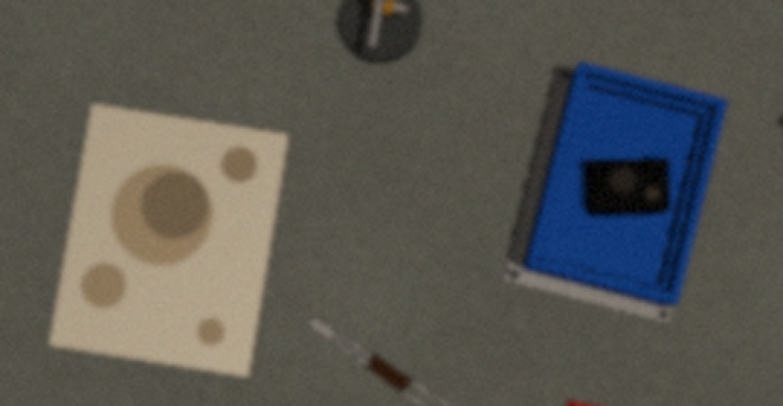

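View pics/sz.png

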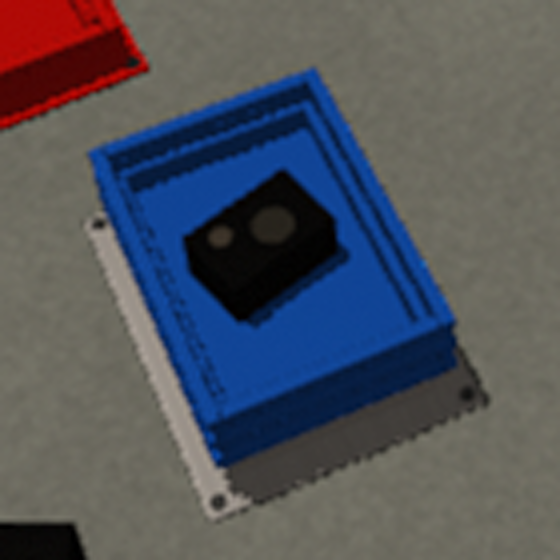

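```bash
python3 - <<'E'
import pickle,cv2,numpy as np
from h import *
from scipy.optimize import least_squares
D=pickle.load(open("d0.pkl","rb"))
T=D["top"];S=D["scene"]
def fit(obs,lx,ly,z,x0):
    # obs list (cam,px,(sx,sy))
    def res(p):
        c,s=np.cos(p[2]),np.sin(p[2]);o=[]
        for d,px,(sx,sy) in obs:
            X=[p[0]+c*sx*lx/2-s*sy*ly/2,p[1]+s*sx*lx/2+c*sy*ly/2,z];o+=list(proj(d,X)-px)
        return o
    r=least_squares(res,x0,loss='soft_l1');return r.x,np.array(r.fun).reshape(-1,2).round(1).tolist()
tz=lambda x,y:np.array([200+x/2.9-.3,150+y/2.9-.3]); sz=lambda x,y:np.array([200+x/4-.3,250+y/4-.3])
# yaw: tray x axis approx world +x (up in top image)
tp=[(T,tz(580,63),(1,1)),(T,tz(727,100),(1,-1)),(T,tz(679,303),(-1,-1)),(T,tz(527,267),(-1,1))]
sc=[(S,sz(95,152),(-1,-1)),(S,sz(314,70),(-1,1)),(S,sz(452,325),(1,1)),(S,sz(215,425),(1,-1))]
for o in (tp,sc,tp+sc): print("tray",fit(o,.18,.13,.073,[.6,-.2,-.2]))
b=[(T,tz(91,103),(1,1)),(T,tz(289,133),(1,-1)),(T,tz(248,377),(-1,-1)),(T,tz(49,346),(-1,1))]
bs=[(S,np.array([331,213.]),(-1,-1)),(S,np.array([388,191.]),(-1,1)),(S,np.array([439,241.]),(1,1)),(S,np.array([381,268.5]),(1,-1))]
for o in (b,bs,b+bs): print("board",fit(o,.22,.18,.015,[.57,.19,-.1]))
k=[(T,tz(583,160),(1,1)),(T,tz(668,158),(1,-1)),(T,tz(668,213),(-1,-1)),(T,tz(586,214),(-1,1))]
print("block",fit(k,.044,.066,.075,[.6,-.2,0]))
for q in [(T,tz(625,187)),]: print(bp(*q,.075))
E
```

```text
tray (array([ 0.59958064, -0.205675  , -0.27294716]), [[-0.6, -0.3], [0.3, -0.2], [-0.0, 0.8], [0.2, -0.2]])
tray (array([ 0.60649873, -0.20347324, -0.28260308]), [[-1.3, 0.1], [1.2, -0.5], [2.2, -0.6], [-1.4, 0.8]])
tray (array([ 0.60276029, -0.20516599, -0.28079348]), [[-0.5, -1.7], [0.3, -1.2], [-0.6, -0.4], [-0.3, -1.7], [-3.0, -0.5], [-0.6, -1.1], [0.3, -1.4], [-3.2, 0.1]])
board (array([ 0.56665046,  0.18939214, -0.17527063]), [[-0.2, -0.3], [0.2, -0.1], [0.6, 0.4], [-0.5, 0.1]])
board (array([ 0.57350357,  0.18919341, -0.20902393]), [[0.1, 0.1], [-0.2, -1.2], [1.4, -0.3], [-1.0, 1.0]])
board (array([ 0.56894551,  0.18989633, -0.18452768]), [[0.0, -1.4], [0.3, -0.6], [-0.1, -0.3], [-1.1, -1.2], [-1.3, -0.1], [-2.6, -2.3], [0.4, -2.5], [-0.7, -0.1]])
block (array([ 0.59628133, -0.20346268, -0.00523946]), [[1.1, 0.3], [-1.2, 0.6], [-0.5, -0.5], [0.6, -0.4]])
[ 0.59565003 -0.20242948  0.075     ]
```

```bash
cat > go.py <<'E'
import sys,numpy as np
from rig import manip
from scipy.spatial.transform import Rotation as R
np.set_printoptions(suppress=True,precision=4)
# args: x y z jawyaw(deg, of tool z in world) 
s=manip.sense();Rm=R.from_quat(s["ee_rot"]).as_matrix()
print("t",round(s["time"],2),"pos",s["position"],"open",round(s["opening"],3),"F",s["ft_force"],"q",s["q"])
print("axes cols x,y,z:\n",Rm.round(3));yaw=np.degrees(np.arctan2(Rm[1,2],Rm[0,2]));print("jaw yaw",yaw)
if len(sys.argv)>3:
    t=np.array(list(map(float,sys.argv[1:4])));d=(t-s["position"])*1000
    print("world mm",d,"tool mm",Rm.T@d)
    if len(sys.argv)>4:
        dy=(float(sys.argv[4])-yaw+90)%180-90
        # tool x down: roll + about tool x = yaw -
        print("roll deg",-dy)
E
python3 go.py 0.597 -0.204 0.2 0
```

```text
t 1.2 pos [0.1423 0.6086 0.2503] open 0.998 F [-0.2021 -0.1502  0.2431] q [ 1.2288  0.2169  1.6134 -0.      1.3113 -0.1122]
axes cols x,y,z:
 [[ 0.    -0.974  0.228]
 [-0.     0.228  0.974]
 [-1.    -0.    -0.   ]]
jaw yaw 76.83336696556297
world mm [ 454.6533 -812.5717  -50.3   ] tool mm [  50.3301 -627.7915 -687.6461]
roll deg 76.83336696556297
```

>>> jog_arm(series=[{"linear":[0,-28,-30]},{"linear":[0,-28,-30]},{"linear":[0,-28,-30]},{"linear":[0,-28,-30]},{"linear":[0,-28,-30]},{"linear":[0,-28,-30]},{"linear":[0,-28,-30]},{"linear":[0,-28,-30]},{"linear":[0,-28,-30]},{"linear":[0,-28,-30]},{"linear":[0,-28,-30]},{"linear":[0,-28,-30]},{"linear":[0,-28,-30]},{"linear":[0,-28,-30]},{"linear":[0,-28,-30]},{"linear":[0,-28,-30]},{"linear":[0,-28,-30]},{"linear":[0,-28,-30]},{"linear":[0,-28,-30]},{"linear":[0,-28,-30]}], jaw=1, grip_force=30)

```text
validation failed for argument at $.se...
```

```bash
python3 go.py 0.597 -0.204 0.25 0
```

```text
t 1.2 pos [0.1423 0.6086 0.2503] open 0.998 F [-0.2021 -0.1502  0.2431] q [ 1.2288  0.2169  1.6134 -0.      1.3113 -0.1122]
axes cols x,y,z:
 [[ 0.    -0.974  0.228]
 [-0.     0.228  0.974]
 [-1.    -0.    -0.   ]]
jaw yaw 76.83336696556297
world mm [ 454.6533 -812.5717   -0.3   ] tool mm [   0.3301 -627.7919 -687.6479]
roll deg 76.83336696556297
```

>>> jog_arm(series=[{"linear":[0,-28,-30],"roll":0},{"linear":[0,-28,-30],"roll":0},{"linear":[0,-28,-30],"roll":0},{"linear":[0,-28,-30],"roll":0},{"linear":[0,-28,-30],"roll":0},{"linear":[0,-28,-30],"roll":0},{"linear":[0,-28,-30],"roll":0},{"linear":[0,-28,-30],"roll":0},{"linear":[0,-28,-30],"roll":0},{"linear":[0,-28,-30],"roll":0},{"linear":[0,-28,-30],"roll":0},{"linear":[0,-28,-30],"roll":0},{"linear":[0,-28,-30],"roll":0},{"linear":[0,-28,-30],"roll":0},{"linear":[0,-28,-30],"roll":0},{"linear":[0,-28,-30],"roll":0},{"linear":[0,-28,-30],"roll":0},{"linear":[0,-28,-30],"roll":0},{"linear":[0,-28,-30],"roll":0},{"linear":[0,-28,-30],"roll":0}], jaw=1, grip_force=30)

```text
time: 2.87
position: [0.5583, -0.1087, 0.2523]
ee_rot: [-0.444, 0.545, 0.442, 0.557]
ft_force: [0.3, 1.2, 0.1]
opening: 0.999
```

```bash
python3 go.py 0.597 -0.204 0.25 0
```

```text
t 2.87 pos [ 0.5583 -0.1087  0.2523] open 0.999 F [0.2537 1.1606 0.1376] q [-0.3225  0.0879  1.7557  0.0141  1.2855 -1.6808]
axes cols x,y,z:
 [[ 0.016 -0.977  0.215]
 [ 0.009  0.215  0.977]
 [-1.    -0.014  0.012]]
jaw yaw 77.60531365991542
world mm [ 38.6575 -95.261   -2.3123] tool mm [  2.0984 -58.1802 -84.7648]
roll deg 77.60531365991542
```

>>> jog_arm(series=[{"linear":[0,-20,-30],"roll":0},{"linear":[0,-20,-30],"roll":0},{"linear":[2,-14,-18],"roll":0},{"linear":[0,0,0],"roll":7},{"linear":[0,0,0],"roll":7},{"linear":[0,0,0],"roll":7},{"linear":[0,0,0],"roll":7},{"linear":[0,0,0],"roll":7},{"linear":[0,0,0],"roll":7},{"linear":[0,0,0],"roll":7},{"linear":[0,0,0],"roll":7},{"linear":[0,0,0],"roll":7},{"linear":[0,0,0],"roll":7},{"linear":[0,0,0],"roll":7},{"linear":[0,0,0],"roll":0}])

```text
time: 4.12
position: [0.5992, -0.2148, 0.249]
ee_rot: [0.012, 0.7, -0.009, 0.714]
ft_force: [-0.9, 0.4, 0.0]
opening: 1.003
```

```bash
python3 go.py 0.597 -0.204 0.25 0; python3 - <<'E'
from rig import eyes,models
import cv2,pickle
d=eyes.read_camera("wrist");cv2.imwrite("pics/w1.png",d["image"]);pickle.dump(d,open("w1.pkl","wb"))
for th in ("tray_center","corner0","block_center"):
    print(th,[(round(r["p"],2),[round(float(x)) for x in r["centre"]]) for r in models.place_of(d,th)][:5])
E
```

```text
t 4.12 pos [ 0.5992 -0.2148  0.249 ] open 1.003 F [-0.8953  0.417   0.0339] q [-0.4601  0.2321  1.5979  0.0131  1.2964 -0.4343]
axes cols x,y,z:
 [[ 0.019  0.029  0.999]
 [ 0.005  1.    -0.029]
 [-1.     0.005  0.019]]
jaw yaw -1.6795252486006989
world mm [-2.1658 10.7917  1.0186] tool mm [-1.0115 10.7289 -2.4612]
roll deg -1.6795252486006973
tray_center []
corner0 [(0.94, [401, 299]), (0.91, [454, 151]), (0.72, [217, 91]), (0.61, [187, 251])]
block_center [(0.92, [312, 200]), (0.65, [364, 398])]
```

View pics/w1.png

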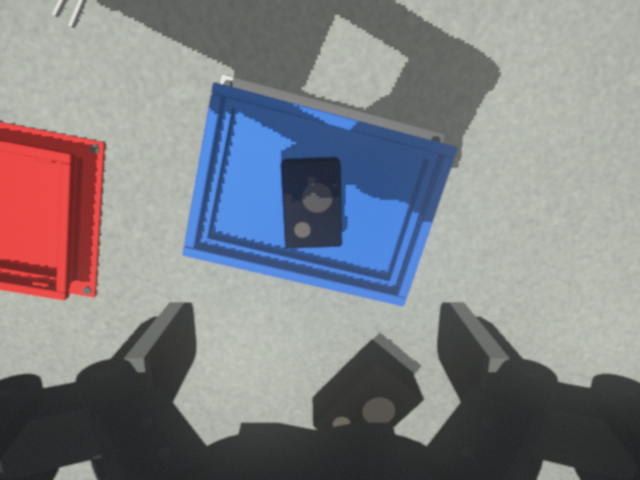

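```bash
cat >> h.py <<'E'
from scipy.optimize import least_squares
def fit(obs,lx,ly,z,x0):
    def res(p):
        c,s=np.cos(p[2]),np.sin(p[2]);o=[]
        for d,px,(sx,sy) in obs:
            X=[p[0]+c*sx*lx/2-s*sy*ly/2,p[1]+s*sx*lx/2+c*sy*ly/2,z];o+=list(proj(d,X)-px)
        return o
    r=least_squares(res,x0,loss='soft_l1');return r.x.round(4),np.array(r.fun).reshape(-1,2).round(1).tolist()
E
python3 - <<'E'
import pickle
from h import *
W=pickle.load(open("w1.pkl","rb"))
print(W["R"],W["t"], -np.array(W["R"]).T@W["t"])
print(fit([(W,p,s) for p,s in zip([(213,85),(456,148),(405,305),(183,254)],[(-1,1),(1,1),(1,-1),(-1,-1)])],.18,.13,.073,[.6,-.2,-.2]))
print(fit([(W,p,s) for p,s in zip([(281,158),(340,157),(342,246),(287,248)],[(-1,1),(1,1),(1,-1),(-1,-1)])],.044,.066,.075,[.6,-.2,0]))
E
python3 go.py
```

```text
[[ 0.99936916 -0.02951777  0.01974811]
 [-0.03374137 -0.9626571   0.2686128 ]
 [ 0.01108181 -0.26910967 -0.96304578]] [-0.60945666 -0.2208173   0.31245439] [ 0.59815895 -0.14647664  0.37225785]
(array([ 0.6025, -0.205 , -0.2765]), [[-0.6, -2.7], [3.3, -0.4], [0.3, 2.9], [-1.0, 3.3]])
(array([ 0.5995, -0.2042,  0.0029]), [[-0.8, 1.4], [1.5, 0.3], [0.9, -0.8], [-1.9, -0.6]])
t 4.32 pos [ 0.5992 -0.2148  0.2491] open 0.998 F [-0.0588 -0.3634  0.8585] q [-0.4601  0.232   1.5979  0.0131  1.2964 -0.4388]
axes cols x,y,z:
 [[ 0.019  0.025  1.   ]
 [ 0.004  1.    -0.025]
 [-1.     0.005  0.019]]
jaw yaw -1.4199923526170029
```

>>> jog_arm(series=[{"linear":[0,5,-2],"roll":0},{"linear":[25,5,-2],"roll":0},{"linear":[35,0,-0.7],"roll":0},{"linear":[35,0,0],"roll":0},{"linear":[35,0,0],"roll":0},{"linear":[25,0,0],"roll":0},{"linear":[10,0,0],"roll":0},{"linear":[0,0,0],"roll":0}])

```text
time: 4.98
position: [0.6023, -0.2033, 0.0845]
ee_rot: [0.005, 0.696, -0.005, 0.718]
ft_force: [-0.3, 0.5, -0.6]
opening: 1.003
```

```bash
python3 go.py 0.5985 -0.204 0.064 0; python3 - <<'E'
from rig import eyes
import cv2
d=eyes.read_camera("wrist");cv2.imwrite("pics/w2.png",d["image"])
E
```

```text
t 4.98 pos [ 0.6023 -0.2033  0.0845] open 1.003 F [-0.3486  0.4776 -0.5948] q [-0.4418  0.4047  1.7127  0.0157  0.9964 -0.4364]
axes cols x,y,z:
 [[ 0.031  0.014  0.999]
 [ 0.     1.    -0.014]
 [-1.     0.     0.031]]
jaw yaw -0.7915637263081036
world mm [ -3.8346  -0.6852 -20.4774] tool mm [20.3497 -0.7475 -4.453 ]
roll deg -0.7915637263080981
```

View pics/w2.png

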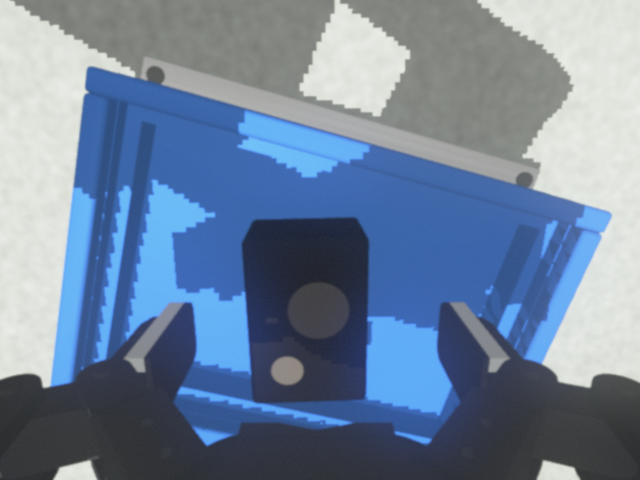

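>>> jog_arm(series=[{"linear":[9,-0.5,-2.5],"roll":0},{"linear":[9,0,-2],"roll":0},{"linear":[3,0,0],"roll":0},{"linear":[0,0,0],"roll":0}])

```text
time: 5.37
position: [0.6029, -0.2058, 0.0694]
ee_rot: [0.003, 0.692, -0.006, 0.722]
ft_force: [-1.1, -0.3, -0.3]
opening: 1.005
```

>>> jog_arm(series=[{"linear":[0,0,0],"roll":0},{"linear":[0,0,0],"roll":0},{"linear":[0,0,0],"roll":0},{"linear":[0,0,0],"roll":0},{"linear":[0,0,0],"roll":0},{"linear":[0,0,0],"roll":0}], jaw=-1, grip_force=30)

```text
time: 5.87
position: [0.6057, -0.2073, 0.0738]
ee_rot: [0.002, 0.69, -0.007, 0.724]
ft_force: [-0.5, -0.1, -2.1]
opening: 0.515
```

```bash
python3 go.py 0.567 0.189 0.2 0; python3 - <<'E'
from rig import eyes
import cv2
d=eyes.read_camera("wrist");cv2.imwrite("pics/w3.png",d["image"])
E
```

```text
t 5.87 pos [ 0.6057 -0.2073  0.0738] open 0.515 F [-0.5084 -0.0859 -2.1428] q [-0.4454  0.4182  1.7183  0.0163  0.9581 -0.4418]
axes cols x,y,z:
 [[ 0.048  0.013  0.999]
 [-0.008  1.    -0.013]
 [-0.999 -0.008  0.048]]
jaw yaw -0.717603721179533
world mm [-38.6706 396.3328 126.1917] tool mm [-131.1488  394.8342  -37.4879]
roll deg -0.717603721179529
```

View pics/w3.png

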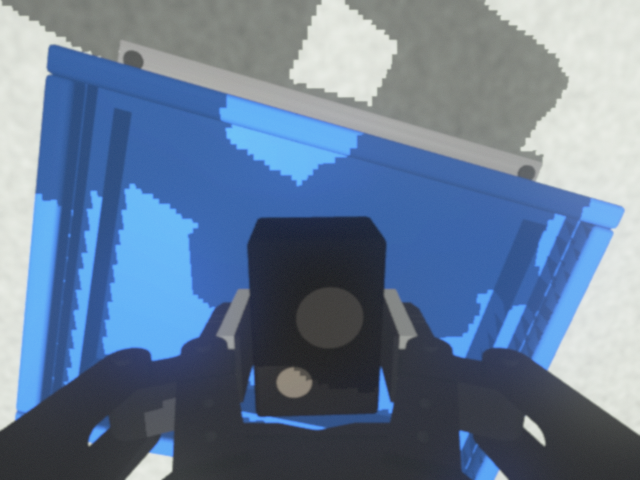

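>>> jog_arm(series=[{"linear":[-6,0,0],"roll":0},{"linear":[-12,0,0],"roll":0},{"linear":[-20,0,0],"roll":0},{"linear":[-20,0,-2],"roll":0},{"linear":[-20,10,-2],"roll":0},{"linear":[-20,20,-2],"roll":0}])

```text
time: 6.42
position: [0.5908, -0.177, 0.1707]
ee_rot: [0.004, 0.694, -0.007, 0.72]
ft_force: [0.4, -0.2, -0.5]
opening: 0.507
```

```bash
python3 go.py 0.567 0.189 0.15 0; python3 - <<'E'
from rig import eyes
import cv2
d=eyes.read_camera("wrist");cv2.imwrite("pics/w4.png",d["image"])
E
python3 go.py
```

```text
t 6.42 pos [ 0.5908 -0.177   0.1707] open 0.507 F [ 0.4471 -0.2276 -0.4886] q [-0.4097  0.2561  1.7235  0.0115  1.1271 -0.3983]
axes cols x,y,z:
 [[ 0.036  0.016  0.999]
 [-0.004  1.    -0.016]
 [-0.999 -0.004  0.036]]
jaw yaw -0.9227492969108765
world mm [-23.8186 366.0191 -20.7408] tool mm [ 18.2666 365.6598 -30.4419]
roll deg -0.9227492969108795
t 6.47 pos [ 0.593  -0.1735  0.1759] open 0.514 F [1.3628 2.5881 2.5987] q [-0.4045  0.2494  1.7213  0.0153  1.1308 -0.3968]
axes cols x,y,z:
 [[ 0.042  0.014  0.999]
 [-0.003  1.    -0.014]
 [-0.999 -0.002  0.042]]
jaw yaw -0.798642045528047
```

View pics/w4.png

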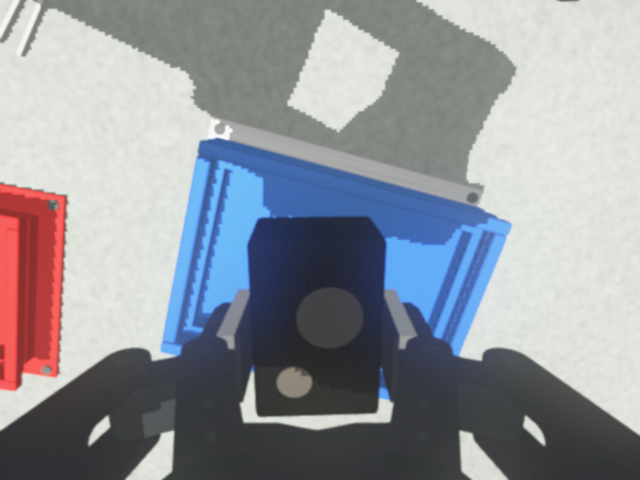

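>>> jog_arm(series=[{"linear":[0,20,-2],"roll":0},{"linear":[0,30,-3],"roll":0},{"linear":[0,35,-3],"roll":0},{"linear":[0,35,-3],"roll":0},{"linear":[0,35,-3],"roll":0},{"linear":[0,35,-3],"roll":0},{"linear":[0,35,-3],"roll":0},{"linear":[0,35,-3],"roll":0},{"linear":[5,35,-3],"roll":0},{"linear":[5,30,-2],"roll":0},{"linear":[5,20,0],"roll":0},{"linear":[0,10,0],"roll":0}])

```text
time: 7.47
position: [0.5756, 0.1937, 0.1736]
ee_rot: [0.003, 0.682, -0.009, 0.731]
ft_force: [-1.1, -0.5, -0.8]
opening: 0.509
```

```bash
python3 go.py 0.567 0.189 0.046 0
```

```text
t 7.47 pos [0.5756 0.1937 0.1736] open 0.509 F [-1.0576 -0.4582 -0.8462] q [ 0.2204  0.2196  1.7631 -0.0266  1.0939  0.2495]
axes cols x,y,z:
 [[ 0.069  0.018  0.997]
 [-0.009  1.    -0.017]
 [-0.998 -0.008  0.069]]
jaw yaw -0.9963209925570679
world mm [  -8.6137   -4.7484 -127.621 ] tool mm [126.7651  -3.926  -17.2936]
roll deg -0.9963209925570737
```

>>> jog_arm(series=[{"linear":[20,-1,-5],"roll":0},{"linear":[30,-1,-5],"roll":0},{"linear":[30,-1,-3],"roll":0},{"linear":[20,0,-2],"roll":0},{"linear":[10,0,-1],"roll":0},{"linear":[2,0,0],"roll":0}])

```text
time: 7.97
position: [0.573, 0.1931, 0.0653]
ee_rot: [0.002, 0.677, -0.006, 0.736]
ft_force: [-1.0, -0.5, -1.0]
opening: 0.51
```

```bash
python3 go.py 0.567 0.189 0.046 0;python3 - <<'E'
from rig import eyes
import cv2
d=eyes.read_camera("scene");cv2.imwrite("pics/s5.png",cv2.resize(d["image"][120:320,260:500],None,fx=3,fy=3))
E
python3 go.py 0.567 0.189 0.046 0
```

```text
t 7.97 pos [0.573  0.1931 0.0653] open 0.51 F [-0.9802 -0.4549 -0.9959] q [ 0.2207  0.3547  1.8285 -0.0319  0.8798  0.2518]
axes cols x,y,z:
 [[ 0.082  0.012  0.997]
 [-0.007  1.    -0.011]
 [-0.997 -0.006  0.082]]
jaw yaw -0.6556036445888558
world mm [ -6.0034  -4.1382 -19.2682] tool mm [18.7364 -4.0985 -7.5218]
roll deg -0.6556036445888509
t 8.02 pos [0.5732 0.1931 0.0657] open 0.508 F [-0.1563  0.0633 -1.2952] q [ 0.2207  0.3543  1.8282 -0.0319  0.8801  0.2518]
axes cols x,y,z:
 [[ 0.083  0.012  0.997]
 [-0.007  1.    -0.012]
 [-0.997 -0.006  0.083]]
jaw yaw -0.6618083994070431
world mm [ -6.2449  -4.1295 -19.6533] tool mm [19.0969 -4.0921 -7.8016]
roll deg -0.6618083994070361
```

View pics/s5.png

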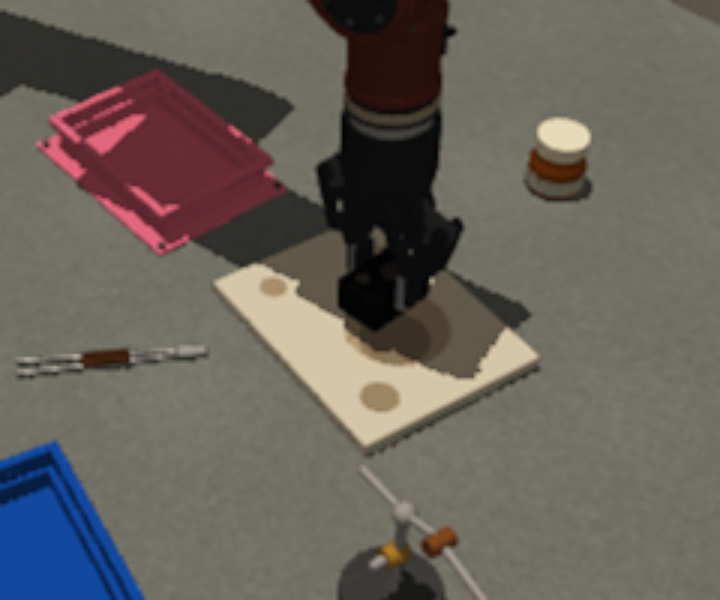

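>>> jog_arm(series=[{"linear":[8,0,-2],"roll":0},{"linear":[8,0,-2],"roll":0},{"linear":[5,0,0],"roll":0},{"linear":[3,0,0],"roll":0}])

```text
time: 8.35
position: [0.5761, 0.193, 0.0455]
ee_rot: [0.003, 0.674, -0.006, 0.739]
ft_force: [-3.4, 1.3, 15.6]
opening: 0.506
```

```bash
python3 go.py 0.567 0.189 0.046 0
```

```text
t 8.35 pos [0.5761 0.193  0.0455] open 0.506 F [-3.3997  1.3161 15.6294] q [ 0.2196  0.3864  1.8326 -0.0336  0.8335  0.2542]
axes cols x,y,z:
 [[ 0.092  0.013  0.996]
 [-0.005  1.    -0.013]
 [-0.996 -0.004  0.093]]
jaw yaw -0.7388366886251245
world mm [-9.0569 -4.0431  0.5425] tool mm [-1.3581 -4.1645 -8.9152]
roll deg -0.7388366886251276
```

>>> jog_arm(series=[{"linear":[-0.5,0,0],"roll":0},{"linear":[0,0,0],"roll":0},{"linear":[0,0,0],"roll":0},{"linear":[0,0,0],"roll":0},{"linear":[0,0,0],"roll":0}], jaw=1)

```text
time: 8.77
position: [0.5786, 0.1936, 0.0484]
ee_rot: [0.003, 0.672, -0.006, 0.741]
ft_force: [0.1, 0.0, -0.3]
opening: 0.998
```

```bash
python3 go.py 0.567 0.189 0.046 0;python3 - <<'E'
from rig import eyes
import cv2
d=eyes.read_camera("wrist");cv2.imwrite("pics/w6.png",d["image"])
E
python3 go.py 0.567 0.189 0.046 0
```

```text
t 8.77 pos [0.5786 0.1936 0.0484] open 0.998 F [ 0.0616  0.0205 -0.2918] q [ 0.2196  0.3838  1.8295 -0.0338  0.834   0.2541]
axes cols x,y,z:
 [[ 0.098  0.013  0.995]
 [-0.004  1.    -0.013]
 [-0.995 -0.003  0.098]]
jaw yaw -0.7350210401284082
world mm [-11.5666  -4.5626  -2.3607] tool mm [  1.2383  -4.7074 -11.6826]
roll deg -0.7350210401284016
t 8.82 pos [0.5787 0.1936 0.0485] open 0.998 F [ 0.5441  0.2897 -0.1772] q [ 0.2196  0.3837  1.8294 -0.0337  0.8339  0.2541]
axes cols x,y,z:
 [[ 0.098  0.013  0.995]
 [-0.004  1.    -0.013]
 [-0.995 -0.002  0.098]]
jaw yaw -0.737384715787162
world mm [-11.6886  -4.6073  -2.4694] tool mm [  1.3309  -4.7541 -11.8142]
roll deg -0.737384715787158
```

View pics/w6.png

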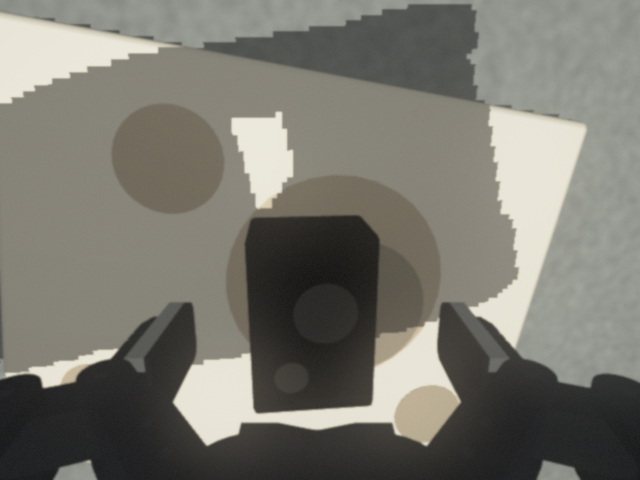

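>>> jog_arm(series=[{"linear":[-20,0,1],"roll":0},{"linear":[-40,0,3],"roll":0},{"linear":[-40,0,3],"roll":0},{"linear":[-40,0,3],"roll":0},{"linear":[-40,0,3],"roll":0},{"linear":[-40,0,3],"roll":0}])

```text
time: 9.32
position: [0.5646, 0.1923, 0.2626]
ee_rot: [0.001, 0.682, -0.008, 0.731]
ft_force: [-0.0, -0.0, -0.5]
opening: 1.006
```

```bash
python3 go.py; python3 - <<'E'
from rig import eyes
import cv2,pickle
d=eyes.read_camera("scene");cv2.imwrite("pics/s6.png",cv2.resize(d["image"][120:320,260:500],None,fx=3,fy=3))
E
python3 go.py
```

```text
t 9.32 pos [0.5646 0.1923 0.2626] open 1.006 F [-0.0107 -0.0297 -0.5354] q [ 0.2227  0.1103  1.713  -0.0265  1.2537  0.2429]
axes cols x,y,z:
 [[ 0.069  0.013  0.998]
 [-0.01   1.    -0.012]
 [-0.998 -0.009  0.069]]
jaw yaw -0.7111541871415358
t 9.37 pos [0.57   0.1937 0.2742] open 0.997 F [3.3552 0.9349 6.3219] q [ 0.223   0.1025  1.7002 -0.0265  1.2564  0.2429]
axes cols x,y,z:
 [[ 0.086  0.013  0.996]
 [-0.006  1.    -0.012]
 [-0.996 -0.005  0.086]]
jaw yaw -0.7143356876704263
```

View pics/s6.png

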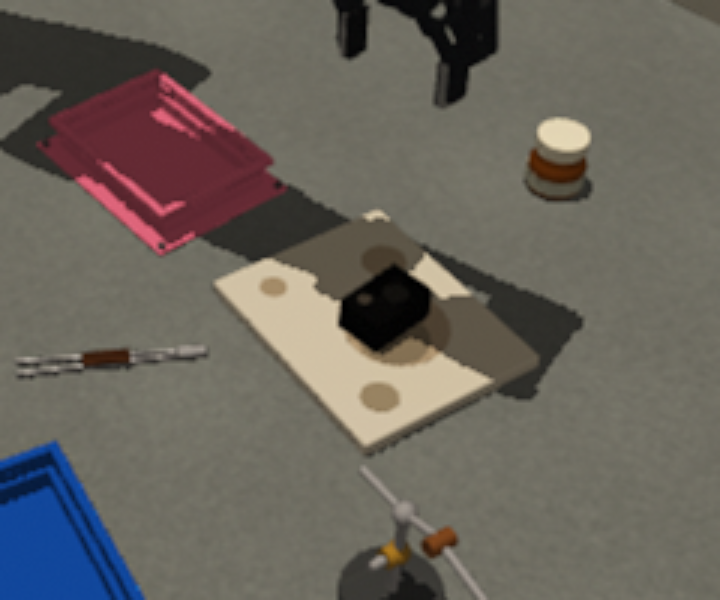

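>>> jog_arm(series=[{"linear":[0,-20,6],"roll":0},{"linear":[0,-36,10],"roll":0},{"linear":[0,-36,10],"roll":0},{"linear":[0,-36,10],"roll":0},{"linear":[0,-36,10],"roll":0},{"linear":[0,-36,10],"roll":0},{"linear":[0,-36,10],"roll":0},{"linear":[0,-36,10],"roll":0},{"linear":[0,-36,10],"roll":0},{"linear":[0,-20,6],"roll":0},{"linear":[0,0,0],"roll":-7},{"linear":[0,0,0],"roll":-7},{"linear":[0,0,0],"roll":-7},{"linear":[0,0,0],"roll":-7},{"linear":[0,0,0],"roll":-7},{"linear":[0,0,0],"roll":-7},{"linear":[0,0,0],"roll":-7},{"linear":[0,0,0],"roll":-7},{"linear":[0,0,0],"roll":-7},{"linear":[0,0,0],"roll":-7}], jaw=-0.3)

```text
time: 11.03
position: [0.6668, -0.1525, 0.2935]
ee_rot: [-0.437, 0.542, 0.388, 0.604]
ft_force: [-0.2, -0.1, -0.4]
opening: 0.353
```

```bash
python3 go.py .6783 -.1632 .15 74.2; python3 - <<'E'
from rig import eyes
import cv2,pickle
d=eyes.read_camera("wrist");cv2.imwrite("pics/w7.png",d["image"]);pickle.dump(d,open("w7.pkl","wb"))
E
python3 go.py .6783 -.1632 .15 74.2
```

```text
t 11.03 pos [ 0.6668 -0.1525  0.2935] open 0.353 F [-0.1928 -0.0774 -0.3764] q [-0.3411  0.2452  1.5015  0.0342  1.2873 -1.5967]
axes cols x,y,z:
 [[ 0.112 -0.942  0.316]
 [-0.005  0.317  0.948]
 [-0.994 -0.108  0.031]]
jaw yaw 71.58905813373109
world mm [  11.549   -10.7328 -143.5143] tool mm [143.9554   1.2058 -10.968 ]
roll deg -2.6109418662689166
t 11.08 pos [ 0.6667 -0.1524  0.2934] open 0.348 F [ 0.5599 -0.1738  0.6771] q [-0.3411  0.2453  1.5017  0.0342  1.2873 -1.6005]
axes cols x,y,z:
 [[ 0.112 -0.943  0.312]
 [-0.005  0.313  0.95 ]
 [-0.994 -0.108  0.03 ]]
jaw yaw 71.80838690675851
world mm [  11.5949  -10.7702 -143.4084] tool mm [143.8557   1.1561 -10.9816]
roll deg -2.3916130932414887
```

View pics/w7.png

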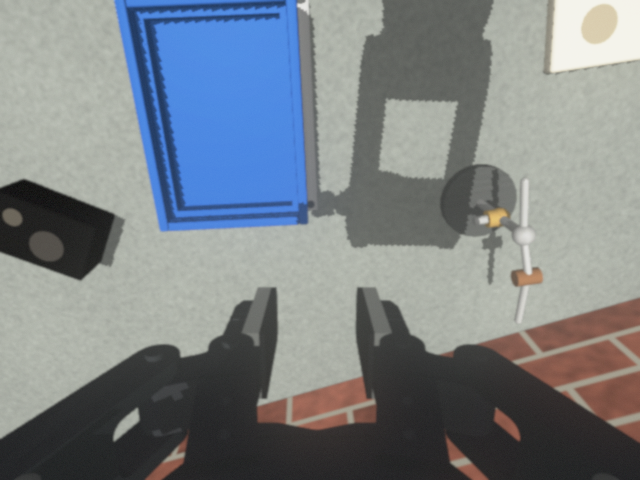

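```bash
python3 - <<'E'
import pickle
from h import *
from scipy.spatial.transform import Rotation as Ro
W=pickle.load(open("w7.pkl","rb"))
a=W["image"][0:250,100:330];cv2.imwrite("pics/w7z.png",cv2.resize(a,None,fx=2.4,fy=2.4,interpolation=cv2.INTER_CUBIC))
from rig import manip
s=manip.sense();R=Ro.from_quat(s["ee_rot"]).as_matrix();p=s["position"]
for x in (0,.006,.012,.019):
  for y in (-.011,.011):
    for w in (.348*.085/2,):
        print(x,y,w,proj(W,p+R@[x,y,w]).round(0),proj(W,p+R@[x,y,-w]).round(0))
T=np.array([.602,-.205,.073]);y=-.276;M=np.array([[np.cos(y),-np.sin(y),0],[np.sin(y),np.cos(y),0],[0,0,1]])
for c in [(1,1),(1,-1),(-1,1),(-1,-1)]:print(c,proj(W,T+M@[.09*c[0],.065*c[1],0]).round(1),proj(W,T+M@[.082*c[0],.057*c[1],0]).round(1))
E
```

```text
0 -0.011 0.01479 [361. 364.] [275. 365.]
0 0.011 0.01479 [363. 306.] [273. 306.]
0.006 -0.011 0.01479 [359. 355.] [277. 355.]
0.006 0.011 0.01479 [361. 298.] [275. 298.]
0.012 -0.011 0.01479 [358. 346.] [278. 346.]
0.012 0.011 0.01479 [359. 291.] [277. 291.]
0.019 -0.011 0.01479 [356. 336.] [280. 336.]
0.019 0.011 0.01479 [357. 284.] [278. 284.]
(1, 1) [307.7 224.7] [298.  216.5]
(1, -1) [158.8 232.7] [166.3 223.6]
(-1, 1) [294.2 -12.9] [283.7   0.5]
(-1, -1) [110.   -4.3] [123.9   8. ]
```

View pics/w7z.png

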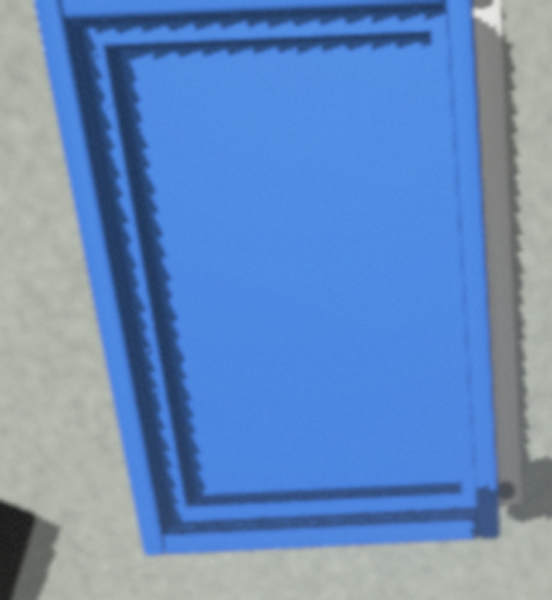

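>>> jog_arm(series=[{"linear":[20,0,-4],"roll":-2.4},{"linear":[35,1,-4],"roll":0},{"linear":[35,1,-3],"roll":0},{"linear":[35,1,0],"roll":0},{"linear":[30,1,0],"roll":0},{"linear":[15,1,0],"roll":0},{"linear":[5,0,0],"roll":0}])

```text
time: 11.67
position: [0.6845, -0.1647, 0.119]
ee_rot: [-0.451, 0.533, 0.391, 0.6]
ft_force: [-0.1, 0.4, -0.4]
opening: 0.346
```

```bash
python3 - <<'E'
from rig import eyes
import cv2,pickle
d=eyes.read_camera("wrist");cv2.imwrite("pics/w8.png",d["image"]);pickle.dump(d,open("w8.pkl","wb"))
E
python3 go.py .6783 -.1632 .08 74.2
```

```text
t 11.72 pos [ 0.6838 -0.1645  0.1182] open 0.349 F [-0.3492  0.3583 -1.0343] q [-0.3494  0.4385  1.5962  0.0403  0.986  -1.6484]
axes cols x,y,z:
 [[ 0.125 -0.95   0.286]
 [-0.01   0.287  0.958]
 [-0.992 -0.123  0.027]]
jaw yaw 73.35905758074264
world mm [ -5.4692   1.2562 -38.1943] tool mm [37.1965 10.238  -1.3786]
roll deg -0.8409424192573596
```

View pics/w8.png

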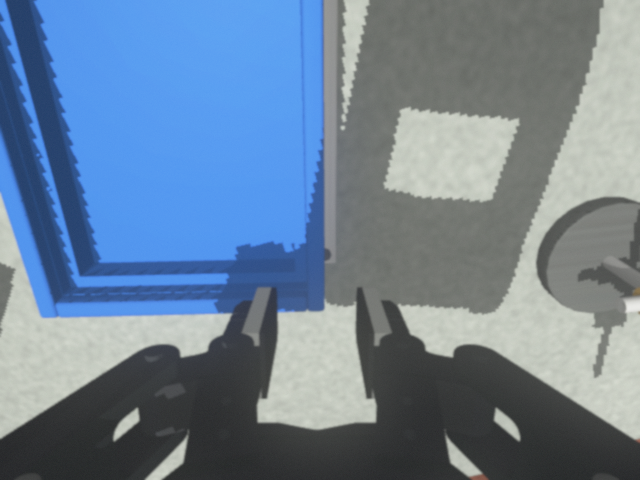

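```bash
python3 - <<'E'
import pickle
from h import *
W=pickle.load(open("w8.pkl","rb"))
T=np.array([.602,-.205,.073]);y=-.276;M=np.array([[np.cos(y),-np.sin(y),0],[np.sin(y),np.cos(y),0],[0,0,1]])
for c in [(1,1),(1,-1)]:print(c,proj(W,T+M@[.09*c[0],.065*c[1],0]).round(1),proj(W,T+M@[.082*c[0],.057*c[1],0]).round(1))
print(proj(W,T+M@[0,.065,0]),proj(W,T+M@[0,.057,0]))
b=bp(W,(324,309),.073);print((M.T@(b-T))*1000, (M.T@(bp(W,(322,100),.073)-T))*1000)
E
```

```text
(1, 1) [323.9 313.1] [306.1 298.6]
(1, -1) [ 38.6 321. ] [ 51.7 305.5]
[322.02948108 109.90745218] [300.68424408 110.30098624]
[ 8.77865905e+01  6.50758236e+01 -1.38777878e-14] [-3.53380538e+00  6.50224379e+01 -1.38777878e-14]
```

>>> jog_arm(series=[{"linear":[12,4,0],"roll":-0.8},{"linear":[12,3,-0.5],"roll":0},{"linear":[10,3,-0.5],"roll":0},{"linear":[4,1,0],"roll":0},{"linear":[1,0,0],"roll":0}])

```text
time: 12.13
position: [0.6806, -0.1636, 0.0796]
ee_rot: [-0.456, 0.529, 0.393, 0.598]
ft_force: [-0.7, 0.0, -0.2]
opening: 0.349
```

```bash
python3 go.py .6783 -.1632 .08 74.2
```

```text
t 12.13 pos [ 0.6806 -0.1636  0.0796] open 0.349 F [-0.6674  0.0445 -0.234 ] q [-0.35    0.4775  1.6246  0.0427  0.9104 -1.6651]
axes cols x,y,z:
 [[ 0.133 -0.952  0.274]
 [-0.013  0.275  0.961]
 [-0.991 -0.131  0.025]]
jaw yaw 74.06911352708285
world mm [-2.2726  0.4423  0.3736] tool mm [-0.6778  2.2371 -0.1892]
roll deg -0.1308864729171546
```

>>> jog_arm(series=[{"linear":[0.6,0.5,0],"roll":0},{"linear":[0.6,0.5,0],"roll":0},{"linear":[0.6,0.5,0],"roll":0},{"linear":[0.6,0.5,0],"roll":0},{"linear":[0.6,0.5,0],"roll":0}], jaw=-1, grip_force=60)

```text
time: 12.55
position: [0.6803, -0.1632, 0.0792]
ee_rot: [-0.458, 0.528, 0.391, 0.599]
ft_force: [-0.7, 0.4, 1.1]
opening: 0.074
```

```bash
python3 - <<'E'
from rig import eyes
import cv2,pickle
d=eyes.read_camera("wrist");cv2.imwrite("pics/w9.png",d["image"]);pickle.dump(d,open("w9.pkl","wb"))
E
python3 go.py .6783 -.1632 .08 74.2
```

```text
t 12.6 pos [ 0.6803 -0.1632  0.0792] open 0.07 F [0.1536 0.7656 1.2113] q [-0.3495  0.4753  1.6292  0.043   0.9034 -1.6651]
axes cols x,y,z:
 [[ 0.137 -0.952  0.274]
 [-0.014  0.275  0.961]
 [-0.99  -0.136  0.024]]
jaw yaw 74.077417820756
world mm [-2.0202 -0.0034  0.8083] tool mm [-1.0776  1.8122 -0.5377]
roll deg -0.12258217924400583
```

View pics/w9.png

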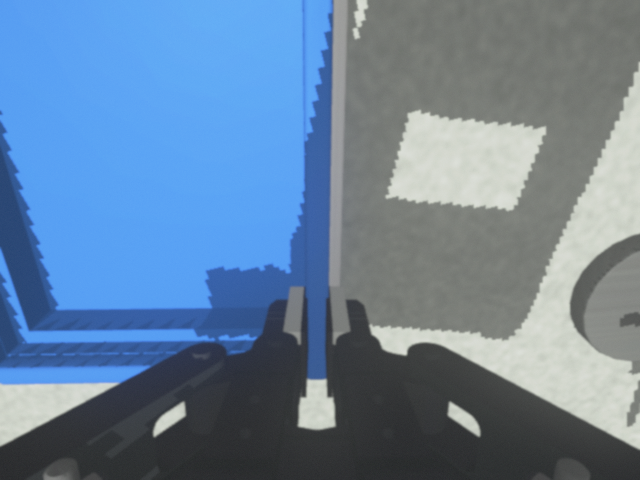

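>>> jog_arm(series=[{"linear":[-3,-0.4,0],"roll":0},{"linear":[-4,-0.5,0],"roll":0},{"linear":[-4,-0.5,0],"roll":0},{"linear":[-4,-0.5,0],"roll":0}])

```text
time: 12.93
position: [0.6787, -0.1637, 0.0898]
ee_rot: [-0.457, 0.528, 0.391, 0.599]
ft_force: [2.2, 0.8, -4.5]
opening: 0.07
```

```bash
python3 go.py; python3 - <<'E'
from rig import eyes
import cv2,pickle
d=eyes.read_camera("wrist");cv2.imwrite("pics/w10.png",d["image"]);pickle.dump(d,open("w10.pkl","wb"))
d=eyes.read_camera("scene");cv2.imwrite("pics/s10.png",cv2.resize(d["image"][220:400,180:420],None,fx=3.3,fy=3.3));pickle.dump(d,open("s10.pkl","wb"))
E
python3 go.py
```

```text
t 12.93 pos [ 0.6787 -0.1637  0.0898] open 0.07 F [ 2.1598  0.7901 -4.5475] q [-0.3509  0.4594  1.6288  0.0423  0.921  -1.6644]
axes cols x,y,z:
 [[ 0.136 -0.952  0.275]
 [-0.014  0.276  0.961]
 [-0.991 -0.134  0.024]]
jaw yaw 74.01272364559668
t 13.03 pos [ 0.6786 -0.163   0.0908] open 0.072 F [ 0.8837  0.9132 -5.5527] q [-0.3504  0.458   1.6284  0.0431  0.9238 -1.6647]
axes cols x,y,z:
 [[ 0.135 -0.952  0.275]
 [-0.013  0.276  0.961]
 [-0.991 -0.133  0.025]]
jaw yaw 74.04565818774721
```

View pics/w10.png

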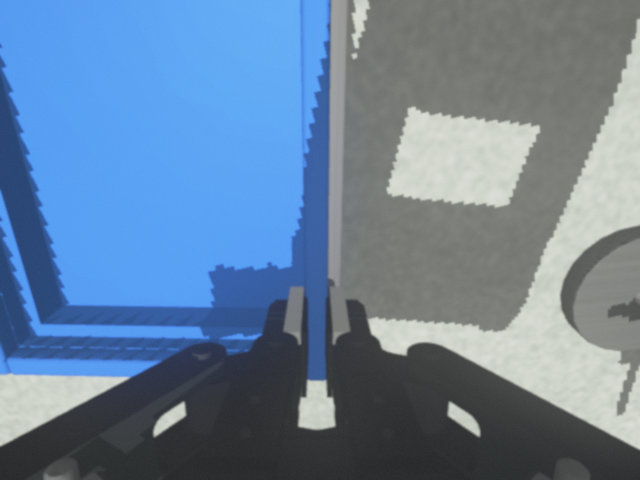

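View pics/s10.png

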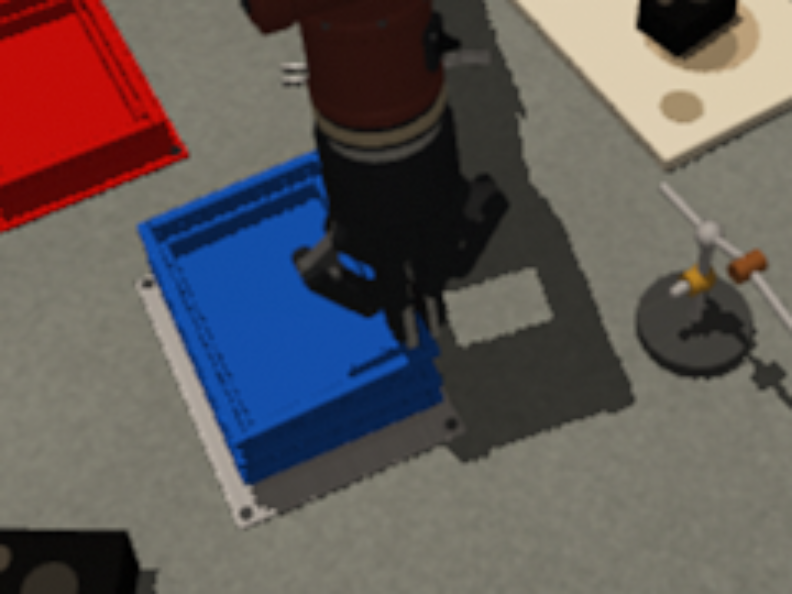

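>>> jog_arm(series=[{"linear":[-4,-0.5,0],"roll":0},{"linear":[-4,-0.5,0],"roll":0},{"linear":[-3,-0.5,0],"roll":0}])

```text
time: 13.28
position: [0.6775, -0.1619, 0.1027]
ee_rot: [-0.456, 0.528, 0.393, 0.599]
ft_force: [0.8, -0.8, -0.4]
opening: 0.071
```

```bash
python3 go.py; python3 - <<'E'
from rig import eyes
import cv2,pickle
d=eyes.read_camera("wrist");cv2.imwrite("pics/w11.png",d["image"]);pickle.dump(d,open("w11.pkl","wb"))
d=eyes.read_camera("scene");cv2.imwrite("pics/s11.png",cv2.resize(d["image"][260:390,200:330],None,fx=4.6,fy=4.6,interpolation=cv2.INTER_CUBIC));pickle.dump(d,open("s11.pkl","wb"))
E
python3 go.py
```

```text
t 13.28 pos [ 0.6775 -0.1619  0.1027] open 0.071 F [ 0.8449 -0.8185 -0.3735] q [-0.3498  0.4419  1.6252  0.0439  0.9469 -1.6642]
axes cols x,y,z:
 [[ 0.132 -0.952  0.274]
 [-0.01   0.276  0.961]
 [-0.991 -0.13   0.027]]
jaw yaw 74.06651242618554
t 13.38 pos [ 0.6786 -0.1626  0.1039] open 0.076 F [ 0.0473 -0.4605 -0.1004] q [-0.3501  0.4411  1.6239  0.0434  0.9458 -1.6645]
axes cols x,y,z:
 [[ 0.135 -0.952  0.274]
 [-0.012  0.275  0.961]
 [-0.991 -0.133  0.026]]
jaw yaw 74.0848062060386
```

View pics/w11.png

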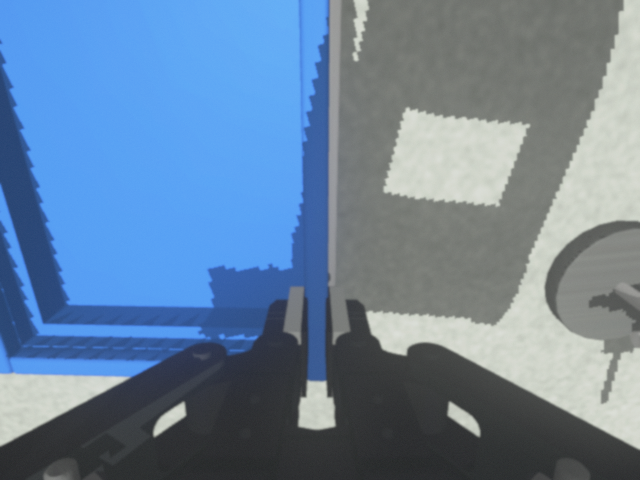

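View pics/s11.png

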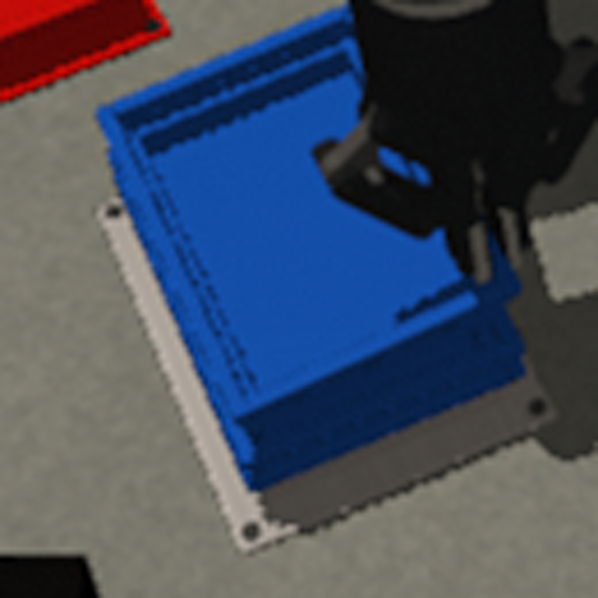

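```bash
python3 - <<'E'
from rig import eyes
import cv2,pickle
from h import *
d=eyes.read_camera("top");pickle.dump(d,open("t11.pkl","wb"))
cv2.imwrite("pics/t11.png",cv2.resize(d["image"][160:270,365:465],None,fx=5,fy=5,interpolation=cv2.INTER_CUBIC))
S=pickle.load(open("s11.pkl","rb"));
for dz in (0,10,20):
  T=np.array([.602,-.205,.073+dz/1000]);y=-.276;M=np.array([[np.cos(y),-np.sin(y),0],[np.sin(y),np.cos(y),0],[0,0,1]])
  for n,c in enumerate([(-1,-1),(-1,1),(1,1),(1,-1)]):print(dz,n,proj(S,T+M@[.09*c[0],.065*c[1],0]).round(1),proj(d,T+M@[.09*c[0],.065*c[1],0]).round(1))
s10=pickle.load(open("s10.pkl","rb"))
cv2.imwrite("pics/s10z.png",cv2.resize(s10["image"][260:390,200:330],None,fx=4.6,fy=4.6,interpolation=cv2.INTER_CUBIC))
E
```

```text
0 0 [220.1 287.1] [433.4 254. ]
0 1 [277.2 265.8] [381.2 240.5]
0 2 [312.9 329. ] [399.  170.1]
0 3 [250.3 355.8] [450.5 183.2]
10 0 [219.4 284.2] [434.3 253.8]
10 1 [276.9 262.8] [381.7 240.1]
10 2 [312.8 326.2] [399.6 169.1]
10 3 [249.7 353. ] [451.6 182.3]
20 0 [218.6 281.2] [435.3 253.5]
20 1 [276.5 259.8] [382.2 239.7]
20 2 [312.7 323.3] [400.2 168.1]
20 3 [249.1 350.2] [452.7 181.4]
```

View pics/t11.png

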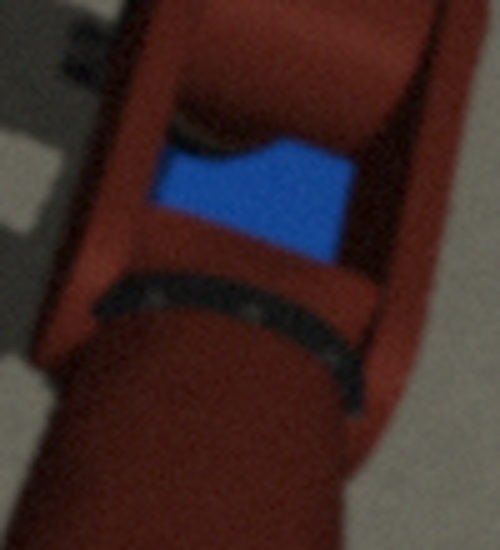

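View pics/s10z.png

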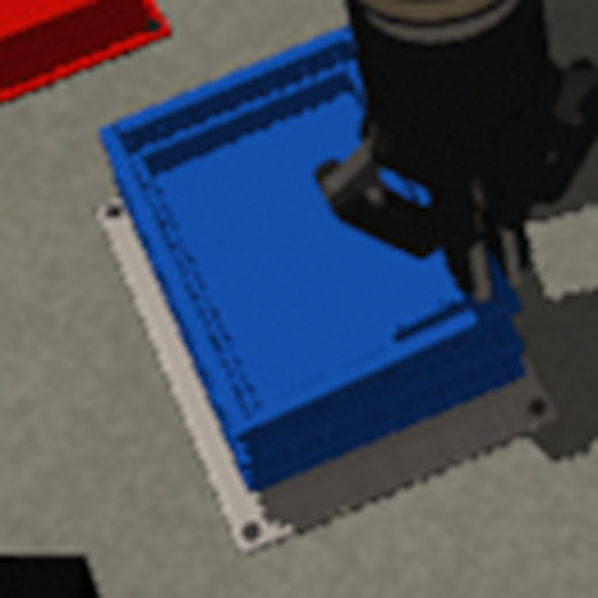

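>>> jog_arm(series=[{"linear":[0.6,0.5,0],"roll":0},{"linear":[0.6,0.5,0],"roll":0},{"linear":[4,1,0],"roll":0},{"linear":[4,1,0],"roll":0},{"linear":[0.6,0.5,0],"roll":0}], jaw=-1, grip_force=20)

```text
time: 13.85
position: [0.6781, -0.1632, 0.0959]
ee_rot: [-0.458, 0.527, 0.391, 0.6]
ft_force: [0.8, 0.0, 1.2]
opening: 0.067
```

```bash
cat > z.py <<'E'
import sys,pickle
from rig import eyes
from h import *
n=sys.argv[1]
S=eyes.read_camera("scene");pickle.dump(S,open(f"s{n}.pkl","wb"))
cv2.imwrite(f"pics/s{n}.png",cv2.resize(S["image"][250:380,205:335],None,fx=4.6,fy=4.6,interpolation=cv2.INTER_CUBIC))
E
python3 go.py; python3 z.py 12; python3 go.py|head -1
```

```text
t 13.85 pos [ 0.6781 -0.1632  0.0959] open 0.067 F [0.7888 0.0068 1.2173] q [-0.3508  0.4486  1.6312  0.0426  0.9263 -1.6654]
axes cols x,y,z:
 [[ 0.139 -0.952  0.274]
 [-0.015  0.275  0.961]
 [-0.99  -0.138  0.024]]
jaw yaw 74.08585128187586
t 13.9 pos [ 0.6781 -0.1633  0.096 ] open 0.067 F [-0.3095 -0.4537  0.8138] q [-0.3508  0.4484  1.6311  0.0424  0.9265 -1.6654]
```

View pics/s12.png

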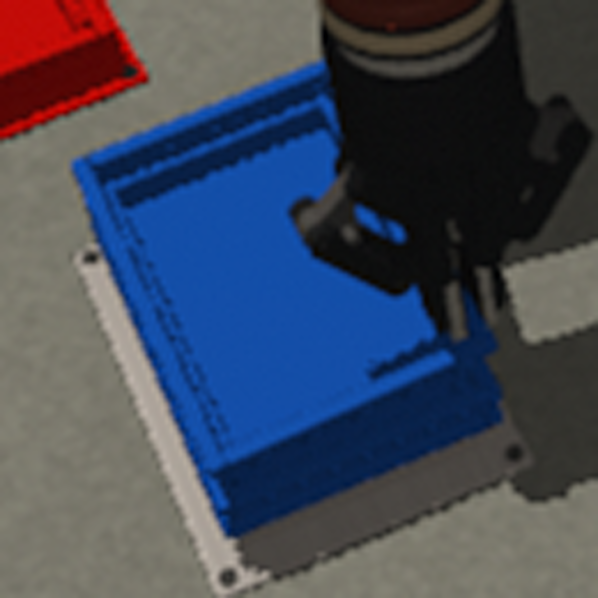

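>>> jog_arm(series=[{"linear":[3,0.5,0],"roll":0},{"linear":[5,1,0],"roll":0},{"linear":[5,1,0],"roll":0},{"linear":[5,1,0],"roll":0}], grip_force=60)

```text
time: 14.23
position: [0.681, -0.1638, 0.0882]
ee_rot: [-0.46, 0.526, 0.389, 0.6]
ft_force: [-10.9, 2.5, 26.2]
opening: 0.07
```

```bash
python3 go.py|head -1
```

```text
t 14.23 pos [ 0.681  -0.1638  0.0882] open 0.07 F [-10.9251   2.5302  26.2497] q [-0.3497  0.4615  1.6298  0.0419  0.9093 -1.6661]
```

>>> jog_arm(series=[{"linear":[7,1,0],"roll":0},{"linear":[8,1,0],"roll":0}], grip_force=100)

```text
time: 14.4
position: [0.6823, -0.164, 0.0878]
ee_rot: [-0.46, 0.527, 0.39, 0.599]
ft_force: [-23.3, 6.3, 41.9]
opening: 0.059
```

```bash
python3 go.py|head -3
```

```text
t 14.4 pos [ 0.6823 -0.164   0.0878] open 0.059 F [-23.3143   6.3366  41.9108] q [-0.3488  0.4659  1.6241  0.0402  0.9135 -1.6654]
axes cols x,y,z:
 [[ 0.14  -0.952  0.272]
```

```bash
python3 z.py 13;  python3 - <<'E'
from rig import eyes
import cv2
d=eyes.read_camera("wrist");cv2.imwrite("pics/w13.png",d["image"])
E
python3 go.py|head -1
```

```text
t 14.5 pos [ 0.6834 -0.1644  0.0881] open 0.057 F [-16.1635   4.4534  34.5023] q [-0.3489  0.466   1.6238  0.0406  0.9102 -1.6654]
```

View pics/s13.png

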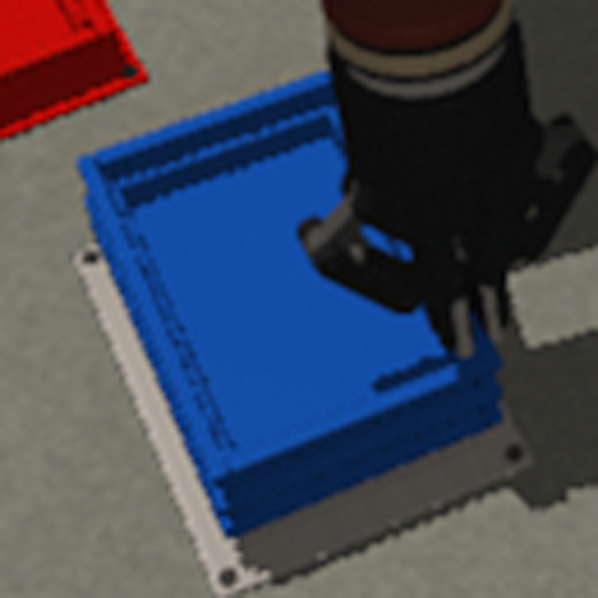

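View pics/w13.png

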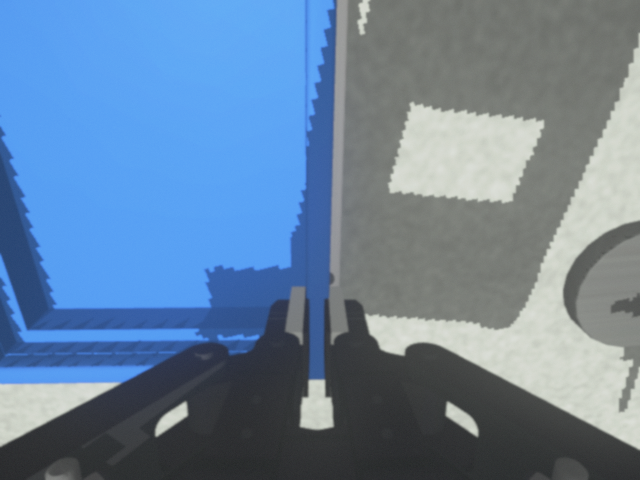

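>>> jog_arm(series=[{"linear":[-2,0,0],"roll":0},{"linear":[0,0,-3],"roll":0},{"linear":[0.6,0.5,-3],"roll":0},{"linear":[3,1,-3],"roll":0},{"linear":[5,1,-2],"roll":0},{"linear":[5,1,-2],"roll":0}], grip_force=80)

```text
time: 15.0
position: [0.6824, -0.1662, 0.0829]
ee_rot: [-0.457, 0.52, 0.391, 0.606]
ft_force: [-4.0, 9.4, 15.7]
opening: 0.06
```

```bash
python3 go.py; python3 z.py 14
```

```text
t 15.0 pos [ 0.6824 -0.1662  0.0829] open 0.06 F [-4.0295  9.403  15.7402] q [-0.3603  0.47    1.6301  0.0678  0.8986 -1.69  ]
axes cols x,y,z:
 [[ 0.153 -0.95   0.273]
 [-0.001  0.276  0.961]
 [-0.988 -0.147  0.041]]
jaw yaw 74.15759362456684
```

View pics/s14.png

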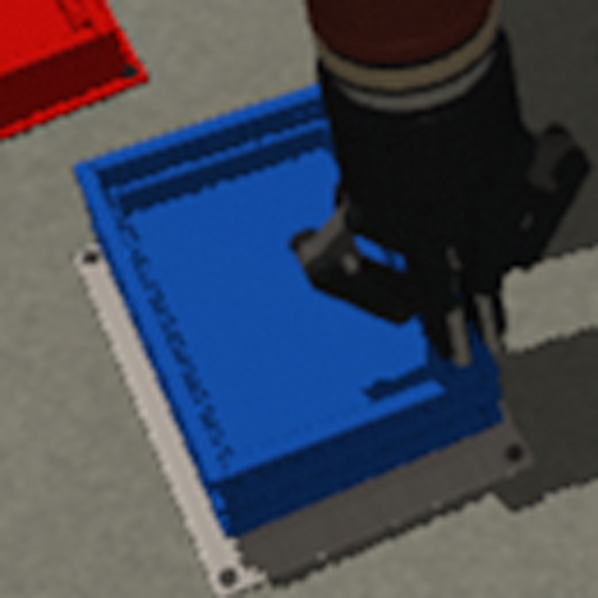

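>>> jog_arm(series=[{"linear":[5,1,-1],"roll":0},{"linear":[6,1,-1],"roll":0},{"linear":[6,1,0],"roll":0}])

```text
time: 15.3
position: [0.6828, -0.1654, 0.0779]
ee_rot: [-0.458, 0.52, 0.395, 0.603]
ft_force: [-23.0, 4.8, 40.5]
opening: 0.056
```

```bash
python3 go.py; python3 z.py 15
```

```text
t 15.3 pos [ 0.6828 -0.1654  0.0779] open 0.056 F [-23.0381   4.8465  40.5038] q [-0.3588  0.4795  1.6268  0.0669  0.8975 -1.6965]
axes cols x,y,z:
 [[ 0.148 -0.953  0.265]
 [ 0.     0.268  0.963]
 [-0.989 -0.142  0.04 ]]
jaw yaw 74.62666388483888
```

View pics/s15.png

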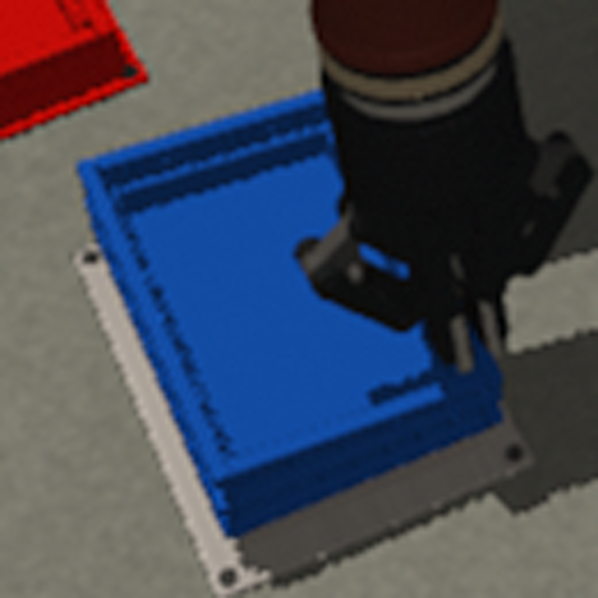

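>>> jog_arm(series=[{"linear":[-1,0,0],"roll":0},{"linear":[0,0,0],"roll":0},{"linear":[0,0,0],"roll":0},{"linear":[-10,-1.5,0],"roll":0},{"linear":[-20,-3,0],"roll":0},{"linear":[-30,-3,0],"roll":0},{"linear":[-30,10,-10],"roll":0},{"linear":[-3,19,-35],"roll":0},{"linear":[-3,19,-35],"roll":0},{"linear":[-3,19,-35],"roll":0},{"linear":[0,0,-6],"roll":0}], jaw=-0.3)

```text
time: 16.27
position: [0.5751, -0.2677, 0.1591]
ee_rot: [-0.458, 0.52, 0.399, 0.6]
ft_force: [0.9, -0.2, -0.2]
opening: 0.351
```

```bash
python3 go.py .5854 -.2637 .12 74.2; python3 z.py 16;  python3 - <<'E'
from rig import eyes
import cv2,pickle
d=eyes.read_camera("wrist");cv2.imwrite("pics/w16.png",d["image"]);pickle.dump(d,open("w16.pkl","wb"))
E
python3 go.py .5854 -.2637 .09 74.2
```

```text
t 16.27 pos [ 0.5751 -0.2677  0.1591] open 0.351 F [ 0.869  -0.2074 -0.2004] q [-0.5824  0.2566  1.7526  0.0936  1.0172 -1.9331]
axes cols x,y,z:
 [[ 0.141 -0.956  0.259]
 [ 0.002  0.262  0.965]
 [-0.99  -0.136  0.039]]
jaw yaw 74.98501635490723
world mm [ 10.3451   4.0485 -39.074 ] tool mm [40.1518 -3.5277  5.0576]
roll deg 0.7850163549072278
t 16.37 pos [ 0.5781 -0.266   0.1596] open 0.35 F [-0.7427 -0.0561  0.6956] q [-0.5786  0.2586  1.7493  0.0965  1.0163 -1.9302]
axes cols x,y,z:
 [[ 0.144 -0.955  0.259]
 [ 0.004  0.262  0.965]
 [-0.99  -0.138  0.041]]
jaw yaw 74.96750760506907
world mm [  7.3433   2.3109 -69.5938] tool mm [69.9329  3.2206  1.2589]
roll deg 0.7675076050690706
```

View pics/s16.png

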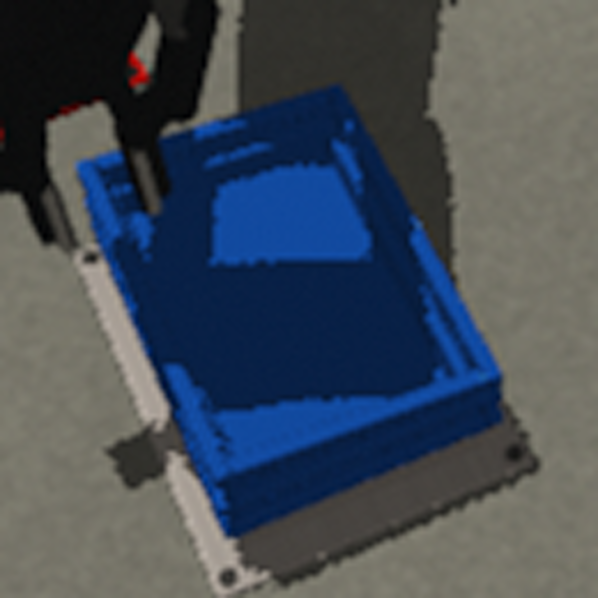

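View pics/w16.png

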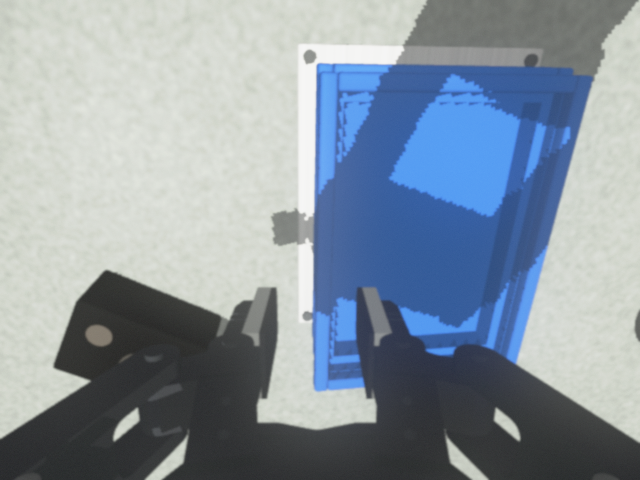

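```bash
python3 - <<'E'
import pickle
from h import *
W=pickle.load(open("w16.pkl","rb"));S=pickle.load(open("s16.pkl","rb"))
T=np.array([.602,-.205,.0]);y=-.276;M=np.array([[np.cos(y),-np.sin(y),0],[np.sin(y),np.cos(y),0],[0,0,1]])
for px,z in [((318,65),.083),((314,390),.083),((573,69),.073),((590,76),.055),((328,390),.083),((314,230),.083),((329,230),.083)]:
    print(px,(M.T@(bp(W,px,z)-T)*1000).round(1))
cv2.imwrite("pics/w16z.png",cv2.resize(W["image"][40:400,290:620],None,fx=1.7,fy=1.66,interpolation=cv2.INTER_CUBIC))
E
```

```text
(318, 65) [-90.2 -65.   83. ]
(314, 390) [ 91.2 -64.8  83. ]
(573, 69) [-89.8  53.1  73. ]
(590, 76) [-86.3  74.3  55. ]
(328, 390) [ 91.4 -56.3  83. ]
(314, 230) [-13.9 -65.9  83. ]
(329, 230) [-13.9 -58.4  83. ]
```

View pics/w16z.png

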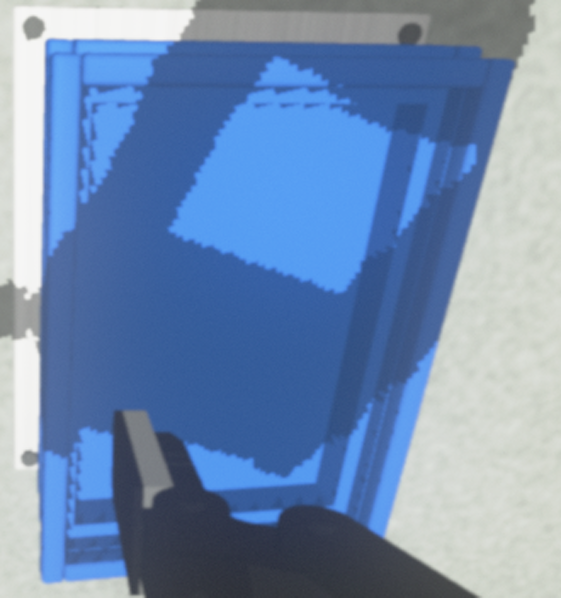

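>>> jog_arm(series=[{"linear":[12,1,1],"roll":0.7},{"linear":[22,1,0],"roll":0},{"linear":[20,1,0],"roll":0},{"linear":[10,1,0],"roll":0},{"linear":[4,0.5,0],"roll":0},{"linear":[1,0.5,0],"roll":0}])

```text
time: 16.87
position: [0.5884, -0.2575, 0.0837]
ee_rot: [-0.454, 0.52, 0.396, 0.605]
ft_force: [-0.6, 0.5, -0.5]
opening: 0.354
```

```bash
python3 go.py .5854 -.2637 .0905 74.2
```

```text
t 16.87 pos [ 0.5884 -0.2575  0.0837] open 0.354 F [-0.6494  0.5464 -0.5497] q [-0.5591  0.3701  1.769   0.1077  0.8854 -1.9172]
axes cols x,y,z:
 [[ 0.145 -0.952  0.269]
 [ 0.007  0.273  0.962]
 [-0.989 -0.138  0.047]]
jaw yaw 74.36960083568694
world mm [-2.9921 -6.1741  6.7765] tool mm [-7.1843  0.23   -6.4286]
roll deg 0.16960083568693562
```

>>> jog_arm(series=[{"linear":[-4,0,-3],"roll":0},{"linear":[-2,0,-3],"roll":0},{"linear":[0,0,-0.5],"roll":0}])

```text
time: 17.12
position: [0.5863, -0.2621, 0.0891]
ee_rot: [-0.454, 0.519, 0.398, 0.604]
ft_force: [-0.3, -0.4, -0.9]
opening: 0.353
```

```bash
python3 go.py .5854 -.2637 .0905 74.2
```

```text
t 17.12 pos [ 0.5863 -0.2621  0.0891] open 0.353 F [-0.303  -0.4392 -0.8752] q [-0.5676  0.3636  1.7658  0.1087  0.8981 -1.9282]
axes cols x,y,z:
 [[ 0.144 -0.953  0.266]
 [ 0.009  0.27   0.963]
 [-0.99  -0.136  0.047]]
jaw yaw 74.53508548946459
world mm [-0.8872 -1.5988  1.4436] tool mm [-1.5704  0.217  -1.707 ]
roll deg 0.33508548946458916
```

Good; close with a moderate grip.

>>> jog_arm(series=[{"linear":[0,0.4,-1.5],"roll":0},{"linear":[0.4,0.4,0],"roll":0},{"linear":[0.6,0.4,0],"roll":0},{"linear":[0.6,0.4,0],"roll":0},{"linear":[0.6,0.4,0],"roll":0}], jaw=-1, grip_force=30)

```text
time: 17.53
position: [0.5865, -0.2642, 0.0909]
ee_rot: [-0.456, 0.518, 0.395, 0.606]
ft_force: [-0.1, 1.9, 1.4]
opening: 0.085
```

```bash
python3 go.py ; python3 - <<'E'
from rig import eyes
import cv2,pickle
d=eyes.read_camera("wrist");cv2.imwrite("pics/w17.png",d["image"])
E
```

```text
t 17.53 pos [ 0.5865 -0.2642  0.0909] open 0.085 F [-0.1289  1.8723  1.4223] q [-0.5714  0.3596  1.7675  0.1124  0.8939 -1.932 ]
axes cols x,y,z:
 [[ 0.151 -0.951  0.268]
 [ 0.007  0.272  0.962]
 [-0.989 -0.143  0.048]]
jaw yaw 74.4200194525212
```

View pics/w17.png

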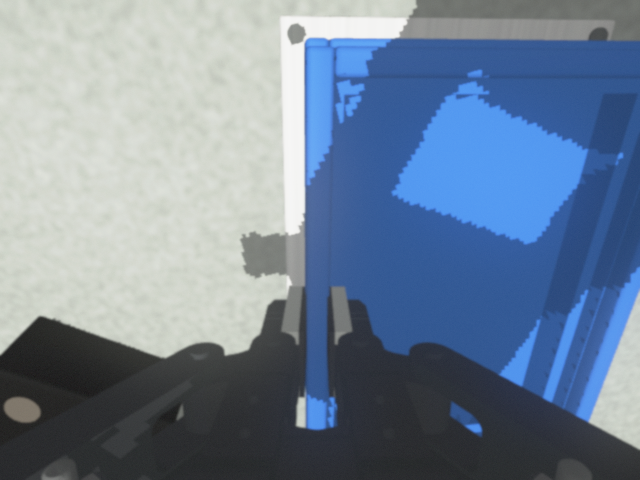

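>>> jog_arm(series=[{"linear":[-3,-0.4,0],"roll":0},{"linear":[-4,-0.5,0],"roll":0},{"linear":[-3,-0.4,0],"roll":0}])

```text
time: 17.83
position: [0.5849, -0.2639, 0.0989]
ee_rot: [-0.455, 0.519, 0.396, 0.606]
ft_force: [-0.3, -0.1, -0.4]
opening: 0.08
```

```bash
python3 go.py ; python3 z.py 18; python3 go.py|head -1
```

```text
t 17.83 pos [ 0.5849 -0.2639  0.0989] open 0.08 F [-0.2759 -0.0548 -0.3557] q [-0.5721  0.3469  1.7665  0.11    0.9106 -1.9303]
axes cols x,y,z:
 [[ 0.148 -0.952  0.268]
 [ 0.008  0.272  0.962]
 [-0.989 -0.14   0.048]]
jaw yaw 74.44184311762322
t 17.88 pos [ 0.5853 -0.2641  0.0998] open 0.081 F [ 0.3219 -0.0722 -0.0057] q [-0.5722  0.346   1.7658  0.1103  0.911  -1.9303]
```

View pics/s18.png

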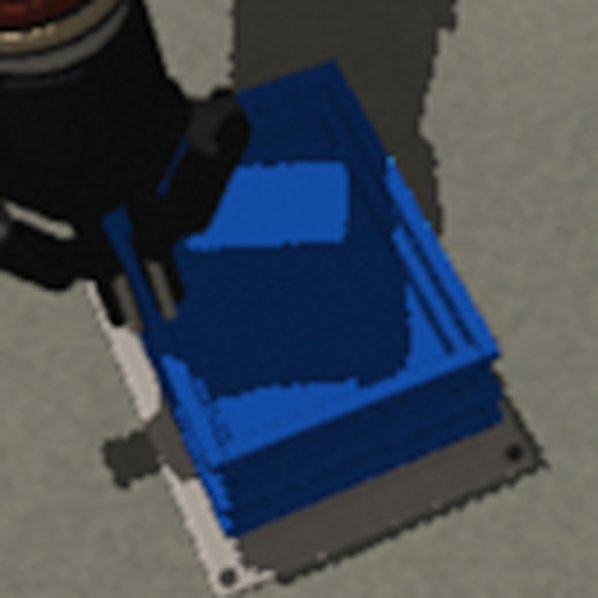

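>>> jog_arm(series=[{"linear":[3,0.6,0],"roll":0},{"linear":[3,0.6,-1.5],"roll":0},{"linear":[2,0.5,-2],"roll":0},{"linear":[2,0.5,-1],"roll":0},{"linear":[4,0.8,-1],"roll":0}], grip_force=40)

```text
time: 18.3
position: [0.585, -0.2694, 0.0936]
ee_rot: [-0.455, 0.517, 0.396, 0.607]
ft_force: [-13.4, 7.6, 30.7]
opening: 0.078
```

```bash
python3 go.py ; python3 z.py 19; python3 go.py|head -1
```

```text
t 18.3 pos [ 0.585  -0.2694  0.0936] open 0.078 F [-13.3736   7.6432  30.7158] q [-0.5811  0.3578  1.7639  0.1164  0.901  -1.9441]
axes cols x,y,z:
 [[ 0.151 -0.952  0.267]
 [ 0.009  0.272  0.962]
 [-0.988 -0.143  0.05 ]]
jaw yaw 74.47209230904168
t 18.35 pos [ 0.5852 -0.2693  0.0938] open 0.078 F [-6.6841  6.6675 17.26  ] q [-0.5811  0.3577  1.7637  0.1172  0.9013 -1.9443]
```

View pics/s19.png

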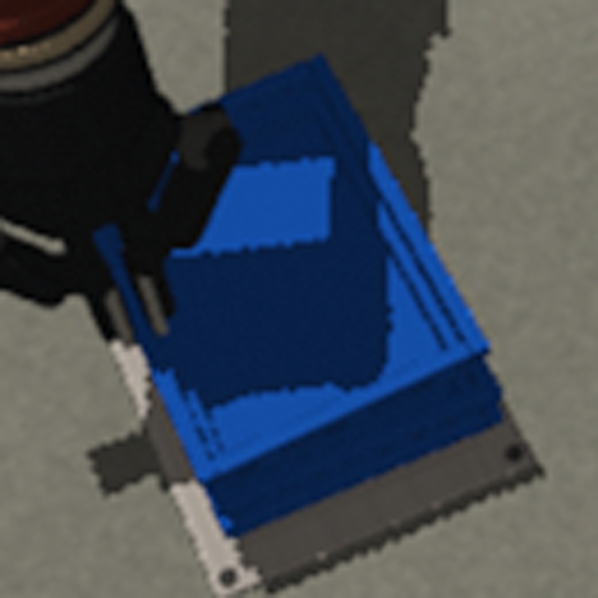

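>>> jog_arm(series=[{"linear":[-2,0,3],"roll":0},{"linear":[0,0.3,3],"roll":0},{"linear":[2,0.5,3],"roll":0},{"linear":[4,0.8,2],"roll":0},{"linear":[5,0.8,2],"roll":0},{"linear":[5,0.8,2],"roll":0}], grip_force=60)

```text
time: 18.85
position: [0.5916, -0.2581, 0.0863]
ee_rot: [-0.46, 0.516, 0.392, 0.607]
ft_force: [-8.6, -2.2, 17.4]
opening: 0.073
```

```bash
python3 go.py ; python3 z.py 20; python3 go.py|head -1
```

```text
t 18.85 pos [ 0.5916 -0.2581  0.0863] open 0.073 F [-8.5655 -2.2401 17.3843] q [-0.5581  0.3645  1.7724  0.1116  0.8713 -1.9213]
axes cols x,y,z:
 [[ 0.16  -0.95   0.267]
 [ 0.     0.27   0.963]
 [-0.987 -0.154  0.044]]
jaw yaw 74.50977669271465
t 18.9 pos [ 0.5921 -0.2578  0.0861] open 0.07 F [-3.9792 -0.1144 14.5613] q [-0.5577  0.3649  1.7723  0.1128  0.8701 -1.9214]
```

View pics/s20.png

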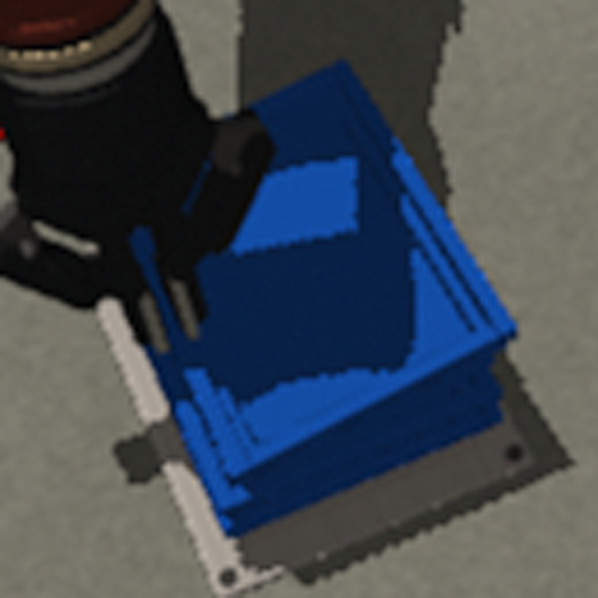

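```bash
python3 - <<'E'
import pickle
from h import *
S=pickle.load(open("s20.pkl","rb"))
T=np.array([.602,-.205,.0]);y=-.276;M=np.array([[np.cos(y),-np.sin(y),0],[np.sin(y),np.cos(y),0],[0,0,1]])
off={1:(1.3,1.7),2:(.1,2.2),3:(3.4,.4)}
obs={1:(345,62),2:(513,330),3:(230,480)};sg={1:(-1,1),2:(1,1),3:(1,-1)}
for n in obs:
    o=np.array(obs[n])/4.6+[205,250]
    best=None
    for sy in (0,4,8):
      for z in np.arange(.07,.115,.005):
        p=proj(S,T+M@[.09*sg[n][0]+.0035,.065*sg[n][1]+sy/1000,z])+off[n]
        e=o-p
        if abs(e[1])<1.0: print(n,"shift",sy,"z",round(z,3),"err",e.round(1))
E
```

```text
1 shift 0 z 0.09 err [ 1.5 -0.1]
1 shift 4 z 0.085 err [-0.4 -0.9]
1 shift 4 z 0.09 err [-0.3  0.6]
1 shift 8 z 0.085 err [-2.1 -0.3]
2 shift 0 z 0.11 err [ 3.1 -0.2]
2 shift 4 z 0.105 err [ 1.1 -0.9]
2 shift 4 z 0.11 err [1.2 0.6]
2 shift 8 z 0.105 err [-0.8 -0.1]
3 shift 0 z 0.085 err [ 1.3 -0. ]
3 shift 4 z 0.08 err [-1.  -0.5]
3 shift 4 z 0.085 err [-0.7  0.8]
3 shift 8 z 0.08 err [-3.   0.3]
```

```bash
python3 - <<'E'
from rig import eyes
import cv2,pickle
d=eyes.read_camera("wrist");cv2.imwrite("pics/w20.png",d["image"]);pickle.dump(d,open("w20.pkl","wb"))
d=eyes.read_camera("top");cv2.imwrite("pics/t20.png",cv2.resize(d["image"][160:270,365:475],None,fx=5,fy=5,interpolation=cv2.INTER_CUBIC));pickle.dump(d,open("t20.pkl","wb"))
E
python3 go.py|head -1
```

```text
t 19.0 pos [ 0.5924 -0.2576  0.0869] open 0.07 F [-3.4346  0.3953 12.4109] q [-0.5575  0.3641  1.7716  0.1139  0.8716 -1.9218]
```

View pics/w20.png

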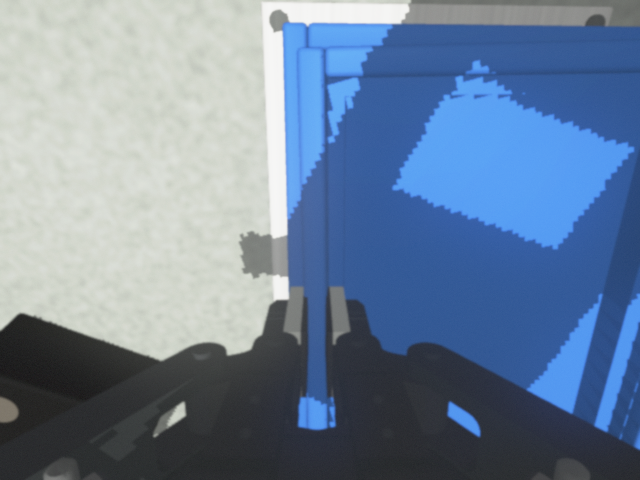

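View pics/t20.png

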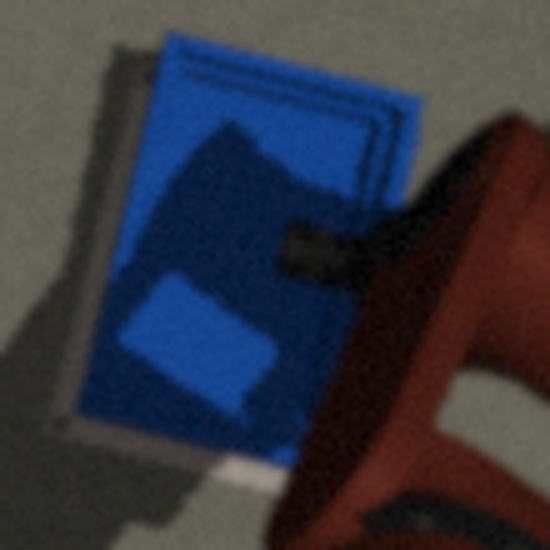

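```bash
python3 - <<'E'
import pickle
from h import *
W=pickle.load(open("w20.pkl","rb"));Tp=pickle.load(open("t20.pkl","rb"))
T=np.array([.602,-.205,.0]);y=-.276;M=np.array([[np.cos(y),-np.sin(y),0],[np.sin(y),np.cos(y),0],[0,0,1]])
L=lambda d,px,z:(M.T@(bp(d,px,z)-T)*1000).round(1)
for z in (.06,.065,.07,.075,.08,.085): print(z,"c0 top",L(W,(300,47),z),"c0 mid(.055)",L(W,(286,23),.055),"wall at row 250",L(W,(305,250),z))
for n,px in {"c2":(165,33),"c3":(422,98),"c1":(75,412)}.items():
    p=np.array(px)/5+[365,160]-.3
    for z in (.08,.09,.1,.11): print(n,z,L(Tp,p,z))
E
```

```text
0.06 c0 top [-83.5 -58.4  60. ] c0 mid(.055) [-90.2 -62.6  55. ] wall at row 250 [-14.6 -57.3  60. ]
0.065 c0 top [-83.5 -58.4  65. ] c0 mid(.055) [-90.2 -62.6  55. ] wall at row 250 [-17.1 -57.4  65. ]
0.07 c0 top [-83.5 -58.5  70. ] c0 mid(.055) [-90.2 -62.6  55. ] wall at row 250 [-19.6 -57.5  70. ]
0.075 c0 top [-83.5 -58.5  75. ] c0 mid(.055) [-90.2 -62.6  55. ] wall at row 250 [-22.1 -57.6  75. ]
0.08 c0 top [-83.5 -58.6  80. ] c0 mid(.055) [-90.2 -62.6  55. ] wall at row 250 [-24.6 -57.6  80. ]
0.085 c0 top [-83.5 -58.6  85. ] c0 mid(.055) [-90.2 -62.6  55. ] wall at row 250 [-27.2 -57.7  85. ]
c2 0.08 [96.4 70.9 80. ]
c2 0.09 [93.6 71.7 90. ]
c2 0.1 [ 90.8  72.6 100. ]
c2 0.11 [ 88.   73.5 110. ]
c3 0.08 [ 96.5 -58.1  80. ]
c3 0.09 [ 93.7 -56.1  90. ]
c3 0.1 [ 90.9 -54.1 100. ]
c3 0.11 [ 88.1 -52.2 110. ]
c1 0.08 [-95.5  68.2  80. ]
c1 0.09 [-96.6  69.1  90. ]
c1 0.1 [-97.8  70.  100. ]
c1 0.11 [-98.9  70.9 110. ]
```

```bash
python3 - <<'E'
import pickle
from h import *
T=np.array([.602,-.205,.0]);y=-.276;M=np.array([[np.cos(y),-np.sin(y),0],[np.sin(y),np.cos(y),0],[0,0,1]])
L=lambda d,px,z:(M.T@(bp(d,px,z)-T)*1000).round(1)
W=pickle.load(open("w16.pkl","rb"));print("w16 holes",L(W,(309.5,56),.004),L(W,(531,61),.004),L(W,(307.5,316),.004),"rim",L(W,(318,65),.083))
W=pickle.load(open("w20.pkl","rb"));print("w20 holes",L(W,(279,20),.004),L(W,(596,22),.004),"mid c0",L(W,(286,24),.055))
a=W["image"][0:110,250:360];cv2.imwrite("pics/w20z.png",cv2.resize(a,None,fx=5,fy=5,interpolation=cv2.INTER_CUBIC))
W=pickle.load(open("w16.pkl","rb"));a=W["image"][40:150,290:400];cv2.imwrite("pics/w16y.png",cv2.resize(a,None,fx=5,fy=5,interpolation=cv2.INTER_CUBIC))
E
```

```text
w16 holes [-93.7 -66.7   4. ] [-92.7  69.4   4. ] [ 92.5 -67.1   4. ] rim [-90.2 -65.   83. ]
w20 holes [-93.7 -66.5   4. ] [-94.   69.5   4. ] mid c0 [-89.9 -62.6  55. ]
```

View pics/w20z.png

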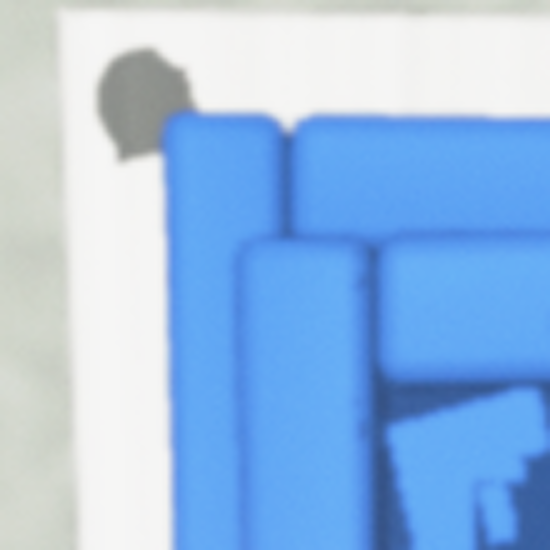

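View pics/w16y.png

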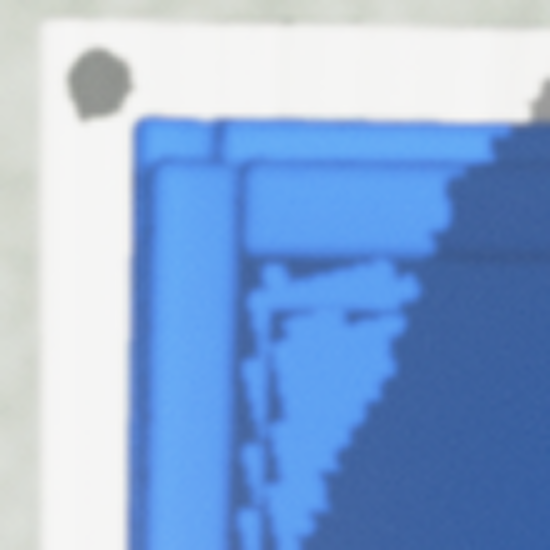

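```bash
python3 - <<'E'
import pickle
from h import *
T=np.array([.602,-.205,.0]);y=-.276;M=np.array([[np.cos(y),-np.sin(y),0],[np.sin(y),np.cos(y),0],[0,0,1]])
L=lambda d,px,z:(M.T@(bp(d,px,z)-T)*1000).round(1)
W=pickle.load(open("w16.pkl","rb"));print("w16 mid",L(W,(317,63.6),.055),"top",L(W,(320,72),.083))
W=pickle.load(open("w20.pkl","rb"));print("w20 mid",L(W,(283,22.6),.055),"top",L(W,(298.5,47.5),.075),"width rim top/mid px: 26, 24 ")
E
```

```text
w16 mid [-90.3 -64.3  55. ] top [-87.5 -64.1  83. ]
w20 mid [-90.3 -63.5  55. ] top [-83.4 -58.9  75. ] width rim top/mid px: 26, 24
```

```bash
cat > fit6.py <<'E'
import pickle
from h import *
from scipy.spatial.transform import Rotation as Ro
D=pickle.load(open("d0.pkl","rb"))
T0=np.array([.602,-.205,.073]);R0=Ro.from_euler('z',-.276)
C={0:(-.09,-.065,0),1:(-.09,.065,0),2:(.09,.065,0),3:(.09,-.065,0)}
tz=lambda x,y:np.array([200+x/2.9-.3,150+y/2.9-.3]); sz=lambda x,y:np.array([200+x/4-.3,250+y/4-.3])
ti={2:tz(580,63),3:tz(727,100),0:tz(679,303),1:tz(527,267)}
si={0:sz(95,152),1:sz(314,70),2:sz(452,325),3:sz(215,425)}
offT={n:ti[n]-proj(D["top"],T0+R0.apply(C[n])) for n in C}
offS={n:si[n]-proj(D["scene"],T0+R0.apply(C[n])) for n in C}
def run(obs):
    def res(p):
        R=Ro.from_rotvec(p[3:])*R0;o=[]
        for d,n,px,off in obs: o+=list(proj(d,T0+p[:3]+R.apply(C[n]))+off-px)
        return o
    r=least_squares(res,np.zeros(6),loss='soft_l1');p=r.x
    R=Ro.from_rotvec(p[3:])*R0
    print("shift mm",(p[:3]*1000).round(1),"rot(tray axes)",R0.inv().apply(p[3:]).round(3));print("res",np.array(r.fun).reshape(-1,2).round(1).tolist())
    for n in C:
        c=(np.sign(C[n][0])*.086,np.sign(C[n][1])*.061,0);print("corner",n,"z",round((T0+p[:3]+R.apply(c))[2],4))
E
python3 - <<'E'
from fit6 import *
S=pickle.load(open("s20.pkl","rb"));W=pickle.load(open("w20.pkl","rb"));T=pickle.load(open("t20.pkl","rb"))
zs=lambda x,y:np.array([205+x/4.6-.3,250+y/4.6-.3]); zt=lambda x,y:np.array([365+x/5-.3,160+y/5-.3])
z0=np.zeros(2)
o=[(S,1,zs(345,60),offS[1]),(S,2,zs(513,330),offS[2]),(S,3,zs(230,480),offS[3]),(W,0,np.array([298.5,47.5]),z0),(T,1,zt(75,412),offT[1]),(T,2,zt(165,33),offT[2]),(T,3,zt(422,98),offT[3])]
run(o); run(o[:4]); run(o[3:])
S=pickle.load(open("s16.pkl","rb"));print("s16")
E
```

```text
shift mm [ 6.1  5.2 13.2] rot(tray axes) [ 0.151 -0.09   0.022]
res [[0.5, 0.3], [0.1, -0.0], [3.6, -0.7], [-0.1, -0.1], [0.9, -2.6], [1.3, 0.4], [-0.4, 0.7]]
corner 0 z 0.0693
corner 1 z 0.0875
corner 2 z 0.1032
corner 3 z 0.085
shift mm [ 6.6  2.3 16.7] rot(tray axes) [ 0.181 -0.101 -0.002]
res [[0.6, -0.1], [-1.9, 0.3], [1.0, -0.3], [-0.1, 0.0]]
corner 0 z 0.0701
corner 1 z 0.092
corner 2 z 0.1092
corner 3 z 0.0873
shift mm [ 2.7  8.3 23.8] rot(tray axes) [ 0.141 -0.205  0.052]
res [[0.0, -0.0], [0.3, -0.6], [0.1, 1.2], [-0.0, -0.5]]
corner 0 z 0.0709
corner 1 z 0.0873
corner 2 z 0.1228
corner 3 z 0.1064
s16
```

>>> jog_arm(series=[{"linear":[-4,-0.5,0],"roll":0},{"linear":[-8,-1,0],"roll":0},{"linear":[-12,-2,0],"roll":0},{"linear":[-20,-3,0],"roll":0},{"linear":[-25,-4,0],"roll":0},{"linear":[-25,-4,0],"roll":0}], grip_force=100)

```text
time: 19.5
position: [0.585, -0.2575, 0.1745]
ee_rot: [-0.453, 0.519, 0.399, 0.605]
ft_force: [1.0, -0.5, -0.9]
opening: 0.06
```

```bash
python3 - <<'E'
from rig import eyes
import cv2,pickle
for c in ("scene","wrist"):
    d=eyes.read_camera(c);cv2.imwrite(f"pics/{c}21.png",d["image"]);pickle.dump(d,open(f"{c}21.pkl","wb"))
a=pickle.load(open("scene21.pkl","rb"))["image"][200:390,160:350];cv2.imwrite("pics/s21.png",cv2.resize(a,None,fx=3.1,fy=3.1,interpolation=cv2.INTER_CUBIC))
E
python3 go.py
```

```text
t 19.6 pos [ 0.589  -0.2599  0.1804] open 0.058 F [ 0.8251 -1.0849 -0.5696] q [-0.5638  0.2447  1.7244  0.1014  1.0465 -1.9063]
axes cols x,y,z:
 [[ 0.155 -0.951  0.266]
 [ 0.006  0.271  0.963]
 [-0.988 -0.147  0.047]]
jaw yaw 74.52855159719583
```

View pics/s21.png

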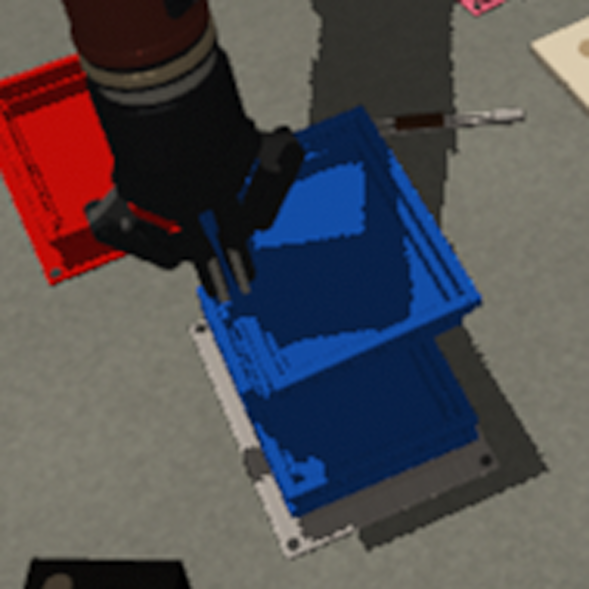

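View pics/wrist21.png

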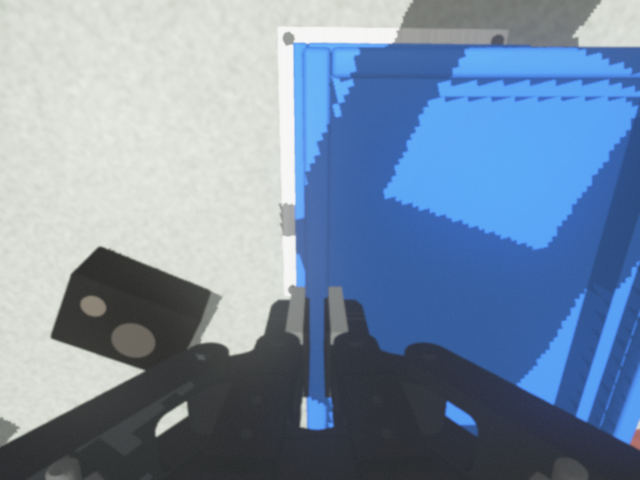

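```bash
python3 - <<'E'
from fit6 import *
S=pickle.load(open("scene21.pkl","rb"));W=pickle.load(open("wrist21.pkl","rb"))
zs=lambda x,y:np.array([160+x/3.1-.3,200+y/3.1-.3])
o=[(S,1,zs(363,106),offS[1]),(S,2,zs(480,301),offS[2]),(S,3,zs(262,395),offS[3]),(W,0,np.array([304.,48.]),np.zeros(2))]
run(o)
E
```

```text
shift mm [  5.5  -1.3 108.1] rot(tray axes) [ 0.131 -0.065 -0.04 ]
res [[0.6, -0.1], [-3.5, 0.2], [1.2, -0.3], [-0.1, 0.0]]
corner 0 z 0.1677
corner 1 z 0.1838
corner 2 z 0.1945
corner 3 z 0.1784
```

>>> jog_arm(series=[{"linear":[10,2,-2],"roll":0},{"linear":[18,3,-2],"roll":0},{"linear":[18,3,-2],"roll":0},{"linear":[14,2,-2],"roll":0},{"linear":[8,1,-1],"roll":0},{"linear":[3,1,0],"roll":0},{"linear":[1,0.5,0],"roll":0}])

```text
time: 20.18
position: [0.5805, -0.2622, 0.094]
ee_rot: [-0.454, 0.519, 0.398, 0.605]
ft_force: [0.5, -0.7, -0.9]
opening: 0.058
```

```bash
python3 go.py .5865 -.2642 .094 74.2
```

```text
t 20.18 pos [ 0.5805 -0.2622  0.094 ] open 0.058 F [ 0.4619 -0.7207 -0.9064] q [-0.5741  0.3473  1.7768  0.1121  0.9044 -1.9357]
axes cols x,y,z:
 [[ 0.145 -0.953  0.267]
 [ 0.011  0.271  0.963]
 [-0.989 -0.136  0.05 ]]
jaw yaw 74.52179868531685
world mm [ 5.9813 -1.9791  0.0239] tool mm [ 0.8197 -6.239  -0.3096]
roll deg 0.32179868531684974
```

>>> jog_arm(series=[{"linear":[0.5,-1,2.5],"roll":0},{"linear":[0.5,-1,2],"roll":0},{"linear":[2,0.3,0],"roll":0},{"linear":[1,0.4,0],"roll":0}])

```text
time: 20.52
position: [0.5836, -0.2574, 0.0895]
ee_rot: [-0.453, 0.519, 0.399, 0.605]
ft_force: [0.6, 0.3, -0.0]
opening: 0.057
```

```bash
python3 go.py; python3 z.py 22
```

```text
t 20.52 pos [ 0.5836 -0.2574  0.0895] open 0.057 F [ 0.5672  0.3233 -0.0122] q [-0.5646  0.3553  1.776   0.1115  0.8974 -1.9264]
axes cols x,y,z:
 [[ 0.144 -0.953  0.267]
 [ 0.012  0.271  0.963]
 [-0.99  -0.135  0.05 ]]
jaw yaw 74.5216172822188
```

View pics/s22.png

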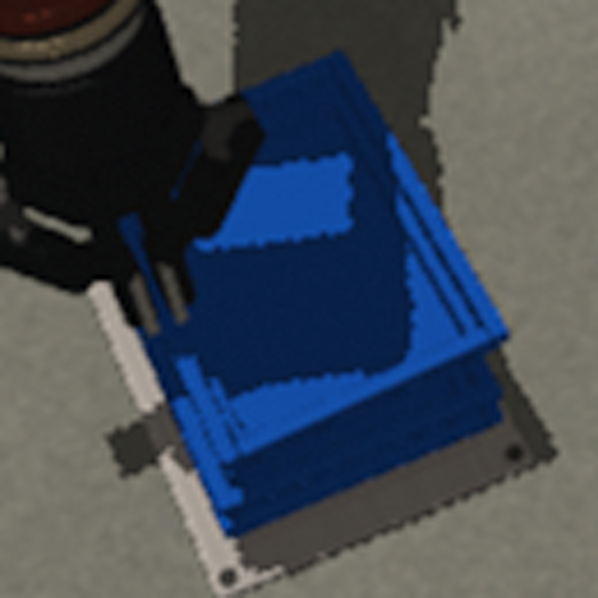

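>>> jog_arm(series=[{"linear":[0.5,0.4,-2],"roll":0},{"linear":[0.6,0.4,0],"roll":0},{"linear":[0.6,0.4,0],"roll":0}])

```text
time: 20.82
position: [0.5835, -0.2598, 0.0896]
ee_rot: [-0.455, 0.518, 0.397, 0.605]
ft_force: [-1.1, -0.5, -1.1]
opening: 0.058
```

>>> jog_arm(series=[{"linear":[0.6,0.4,0],"roll":0},{"linear":[0.6,0.4,0],"roll":0},{"linear":[0.6,0.4,0],"roll":0},{"linear":[0.6,0.4,0],"roll":0}], jaw=-0.3)

```text
time: 21.15
position: [0.5832, -0.2601, 0.0885]
ee_rot: [-0.456, 0.518, 0.396, 0.606]
ft_force: [0.1, 0.0, 0.5]
opening: 0.35
```

```bash
python3 go.py; python3 z.py 23;  python3 - <<'E'
from rig import eyes
import cv2,pickle
d=eyes.read_camera("wrist");cv2.imwrite("pics/w23.png",d["image"]);pickle.dump(d,open("w23.pkl","wb"))
E
```

```text
t 21.15 pos [ 0.5832 -0.2601  0.0885] open 0.35 F [0.0508 0.0345 0.533 ] q [-0.5689  0.3551  1.7793  0.1134  0.8876 -1.9326]
axes cols x,y,z:
 [[ 0.15  -0.952  0.266]
 [ 0.008  0.271  0.963]
 [-0.989 -0.142  0.048]]
jaw yaw 74.52695639669935
```

View pics/s23.png

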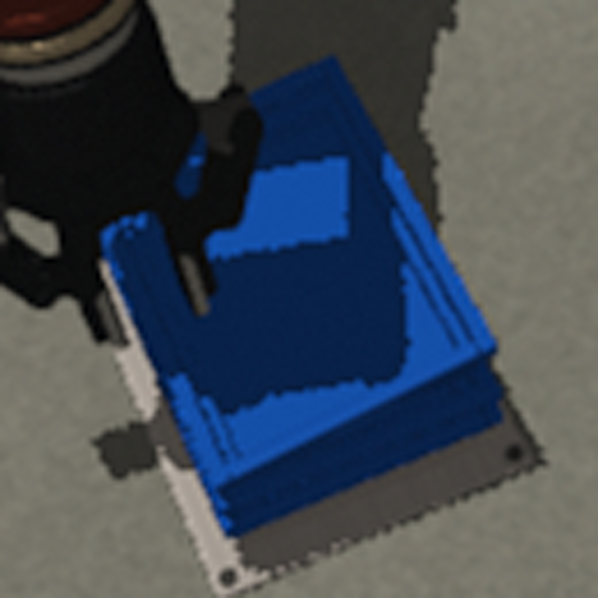

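View pics/w23.png

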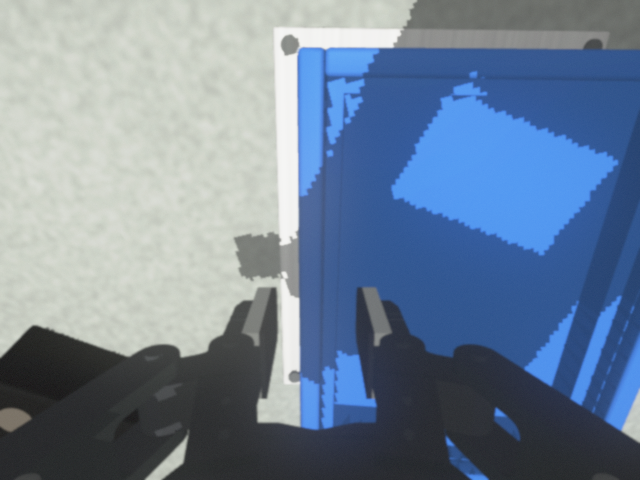

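```bash
python3 - <<'E'
from fit6 import *
S=pickle.load(open("s23.pkl","rb"));W=pickle.load(open("w23.pkl","rb"))
zs=lambda x,y:np.array([205+x/4.6-.3,250+y/4.6-.3])
o=[(S,1,zs(333,58),offS[1]),(S,2,zs(497,348),offS[2]),(S,3,zs(220,480),offS[3]),(W,0,np.array([299.,48.]),np.zeros(2))]
run(o);run(o[:3]+[(S,0,zs(103,230),offS[0])]+o[3:])
E
```

```text
shift mm [-0.9  0.8 10.2] rot(tray axes) [ 0.108 -0.019 -0.006]
res [[0.8, -0.1], [-0.6, 0.0], [0.5, -0.1], [-0.1, -0.0]]
corner 0 z 0.0751
corner 1 z 0.0882
corner 2 z 0.0913
corner 3 z 0.0782
shift mm [-3.4  1.3 -4.9] rot(tray axes) [ 0.177 -0.13   0.005]
res [[0.5, 5.2], [-2.1, -1.4], [0.9, 1.6], [-1.0, -4.9], [0.1, 0.0]]
corner 0 z 0.0462
corner 1 z 0.0676
corner 2 z 0.0899
corner 3 z 0.0685
```

>>> jog_arm(series=[{"linear":[3.5,0.5,-1.5],"roll":0},{"linear":[2,0.4,0],"roll":0},{"linear":[0.6,0.4,0],"roll":0}])

```text
time: 21.5
position: [0.5826, -0.2613, 0.0818]
ee_rot: [-0.456, 0.518, 0.396, 0.606]
ft_force: [0.2, 0.2, 0.6]
opening: 0.349
```

>>> jog_arm(series=[{"linear":[0.5,0.4,0],"roll":0},{"linear":[0.5,0.4,0],"roll":0},{"linear":[0.5,0.4,0],"roll":0},{"linear":[0.5,0.4,0],"roll":0},{"linear":[0.5,0.4,0],"roll":0},{"linear":[0,0,0],"roll":0}], jaw=-1, grip_force=60)

```text
time: 22.0
position: [0.5822, -0.2612, 0.0806]
ee_rot: [-0.456, 0.517, 0.395, 0.607]
ft_force: [-0.1, -0.1, 2.1]
opening: 0.073
```

```bash
python3 go.py; python3 z.py 24;  python3 - <<'E'
from rig import eyes
import cv2,pickle
d=eyes.read_camera("wrist");cv2.imwrite("pics/w24.png",d["image"]);pickle.dump(d,open("w24.pkl","wb"))
E
```

```text
t 22.0 pos [ 0.5822 -0.2612  0.0806] open 0.073 F [-0.1074 -0.1054  2.1024] q [-0.5722  0.3645  1.7848  0.1179  0.8706 -1.9379]
axes cols x,y,z:
 [[ 0.153 -0.951  0.268]
 [ 0.008  0.273  0.962]
 [-0.988 -0.145  0.05 ]]
jaw yaw 74.41696778908914
```

View pics/s24.png

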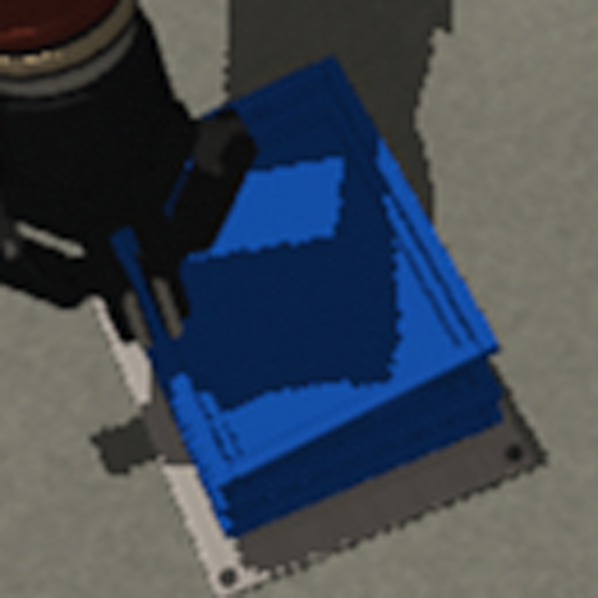

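View pics/w24.png

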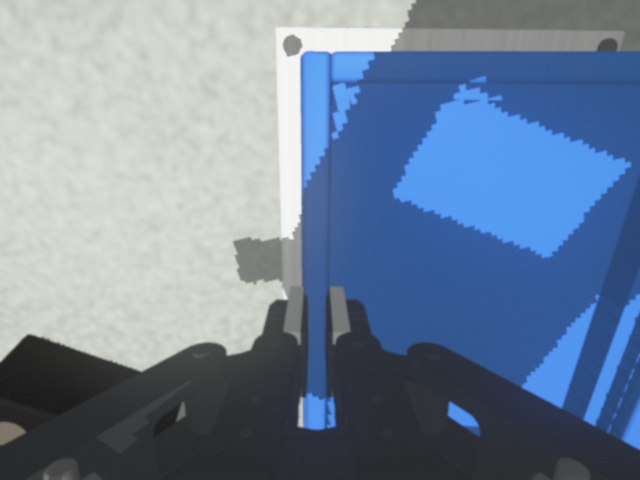

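>>> jog_arm(series=[{"linear":[-4,-0.5,0],"roll":0},{"linear":[-8,-1,0],"roll":0},{"linear":[-12,-2,0],"roll":0},{"linear":[-14,-2,0],"roll":0},{"linear":[-8,-1,0],"roll":0}])

```text
time: 22.52
position: [0.5783, -0.2618, 0.1255]
ee_rot: [-0.454, 0.519, 0.398, 0.605]
ft_force: [-0.1, 0.1, -0.1]
opening: 0.071
```

```bash
 python3 z.py 25;  python3 - <<'E'
from rig import eyes
import cv2,pickle
d=eyes.read_camera("wrist");cv2.imwrite("pics/w25.png",d["image"]);pickle.dump(d,open("w25.pkl","wb"))
E
python3 go.py
```

```text
t 22.62 pos [ 0.5792 -0.2624  0.1263] open 0.069 F [ 0.2302  0.0974 -0.5498] q [-0.5758  0.2991  1.769   0.1085  0.9568 -1.9302]
axes cols x,y,z:
 [[ 0.148 -0.952  0.267]
 [ 0.01   0.271  0.963]
 [-0.989 -0.14   0.049]]
jaw yaw 74.51622712409798
```

View pics/s25.png

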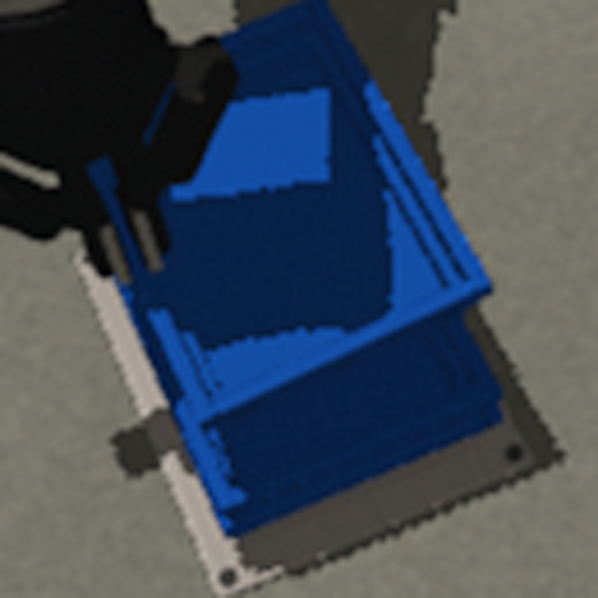

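View pics/w25.png

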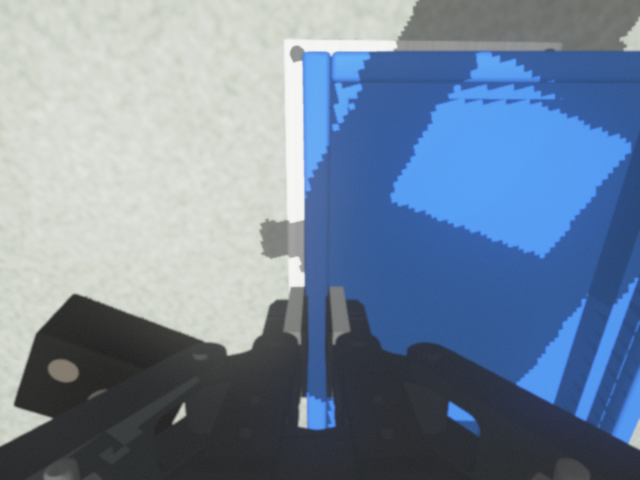

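```bash
python3 - <<'E'
from fit6 import *
zs=lambda x,y:np.array([205+x/4.6-.3,250+y/4.6-.3])
for k,c1,c2,c3,w in (("24",(335,57),(497,348),(222,480),(302,52)),("25",(318,-2),(492,288),(190,420),(304,52))):
  S=pickle.load(open(f"s{k}.pkl","rb"));W=pickle.load(open(f"w{k}.pkl","rb"))
  o=[(S,1,zs(*c1),offS[1]),(S,2,zs(*c2),offS[2]),(S,3,zs(*c3),offS[3]),(W,0,np.array(w,float),np.zeros(2))]
  run(o)
E
```

```text
shift mm [-0.7  0.7 10.8] rot(tray axes) [ 0.1   -0.012 -0.002]
res [[0.2, -0.0], [-0.4, 0.1], [0.3, -0.1], [-0.0, 0.0]]
corner 0 z 0.0767
corner 1 z 0.0889
corner 2 z 0.0909
corner 3 z 0.0787
shift mm [-3.  -2.1 55. ] rot(tray axes) [ 0.101 -0.035 -0.021]
res [[1.6, -0.1], [-2.5, 0.1], [1.1, -0.2], [-0.1, 0.0]]
corner 0 z 0.1189
corner 1 z 0.1312
corner 2 z 0.137
corner 3 z 0.1247
```

>>> jog_arm(series=[{"linear":[-10,-1,0],"roll":0},{"linear":[-20,-3,0],"roll":0},{"linear":[-25,-4,0],"roll":0},{"linear":[-25,-4,0],"roll":0},{"linear":[-20,-3,0],"roll":0},{"linear":[-10,0,8],"roll":0},{"linear":[0,5,16],"roll":0},{"linear":[0,9,24],"roll":0},{"linear":[0,10,28],"roll":0},{"linear":[0,10,28],"roll":0},{"linear":[0,10,28],"roll":0},{"linear":[0,10,28],"roll":0},{"linear":[0,10,28],"roll":0}])

```text
time: 23.7
position: [0.5574, -0.0571, 0.234]
ee_rot: [-0.447, 0.524, 0.401, 0.604]
ft_force: [0.5, -0.0, -0.4]
opening: 0.072
```

```bash
python3 go.py .5525 .131 .2 74.2
```

```text
t 23.7 pos [ 0.5574 -0.0571  0.234 ] open 0.072 F [ 0.529  -0.0064 -0.446 ] q [-0.2523  0.0186  1.8683  0.0538  1.1335 -1.5614]
axes cols x,y,z:
 [[ 0.13  -0.953  0.274]
 [ 0.017  0.279  0.96 ]
 [-0.991 -0.12   0.052]]
jaw yaw 74.04871161945134
world mm [ -4.9433 188.0896 -34.0266] tool mm [ 36.2669  61.2361 177.4678]
roll deg -0.15128838054866378
```

>>> jog_arm(series=[{"linear":[0,9,28],"roll":0},{"linear":[0,9,28],"roll":0},{"linear":[0,9,28],"roll":0},{"linear":[5,9,26],"roll":0},{"linear":[8,9,22],"roll":0},{"linear":[8,8,16],"roll":0},{"linear":[8,4,10],"roll":0},{"linear":[6,1,4],"roll":0},{"linear":[2,0,0],"roll":0}])

```text
time: 24.45
position: [0.5301, 0.1419, 0.1831]
ee_rot: [-0.443, 0.527, 0.414, 0.596]
ft_force: [-0.3, 0.3, -1.1]
opening: 0.071
```

```bash
python3 - <<'E'
from rig import eyes
import cv2,pickle
for c in ("scene","top","wrist"):
    d=eyes.read_camera(c);cv2.imwrite(f"pics/{c}30.png",d["image"]);pickle.dump(d,open(f"{c}30.pkl","wb"))
E
python3 go.py .5525 .131 .19 74.2
```

```text
t 24.6 pos [0.5318 0.14   0.1847] open 0.073 F [ 1.1244  0.3289 -0.0817] q [ 0.1238  0.0611  1.9215  0.0133  1.0512 -1.1841]
axes cols x,y,z:
 [[ 0.105 -0.959  0.263]
 [ 0.025  0.267  0.963]
 [-0.994 -0.095  0.052]]
jaw yaw 74.73562181978365
world mm [20.7465 -9.0287  5.2864] tool mm [ -3.294  -22.8081  -2.9697]
roll deg 0.5356218197836426
```

View pics/scene30.png

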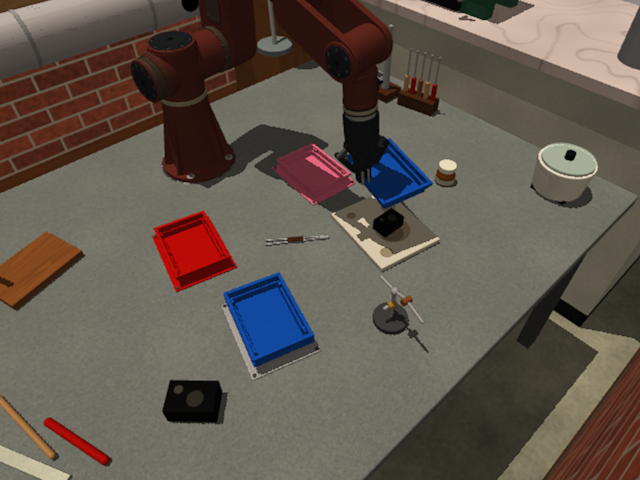

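View pics/wrist30.png

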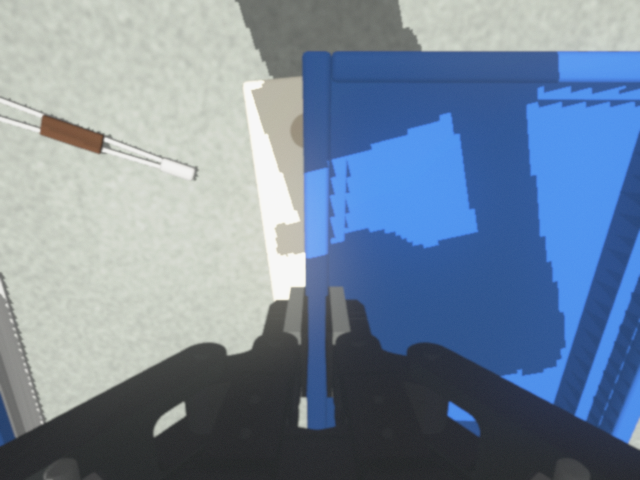

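>>> jog_arm(series=[{"linear":[0,-9,-1],"roll":0},{"linear":[0,-9,-1],"roll":0},{"linear":[0,-4,-1],"roll":0},{"linear":[0,0,0],"roll":0}])

```text
time: 24.93
position: [0.5565, 0.1274, 0.1892]
ee_rot: [-0.444, 0.526, 0.41, 0.599]
ft_force: [-0.2, 0.1, -0.5]
opening: 0.071
```

```bash
python3 - <<'E'
from rig import eyes
import cv2,pickle
for c in ("scene","top","wrist"):
    d=eyes.read_camera(c);pickle.dump(d,open(f"{c}31.pkl","wb"))
    im=d["image"]
    if c=="scene": cv2.imwrite("pics/s31.png",cv2.resize(im[110:280,320:460],None,fx=4.2,fy=3.5,interpolation=cv2.INTER_CUBIC))
    if c=="top": cv2.imwrite("pics/t31.png",cv2.resize(im[140:300,190:350],None,fx=3.7,fy=3.7,interpolation=cv2.INTER_CUBIC))
    if c=="wrist": cv2.imwrite("pics/w31.png",im)
E
python3 go.py .5525 .131 .19 74.2
```

```text
t 25.08 pos [0.5551 0.1282 0.1887] open 0.07 F [-1.1168  0.2961 -0.5318] q [ 0.0969  0.0968  1.8753  0.0154  1.0586 -1.2084]
axes cols x,y,z:
 [[ 0.109 -0.958  0.266]
 [ 0.024  0.27   0.963]
 [-0.994 -0.098  0.052]]
jaw yaw 74.54742594813439
world mm [-2.615   2.8285  1.3335] tool mm [-1.5417  3.1374  2.0967]
roll deg 0.34742594813438643
```

View pics/s31.png

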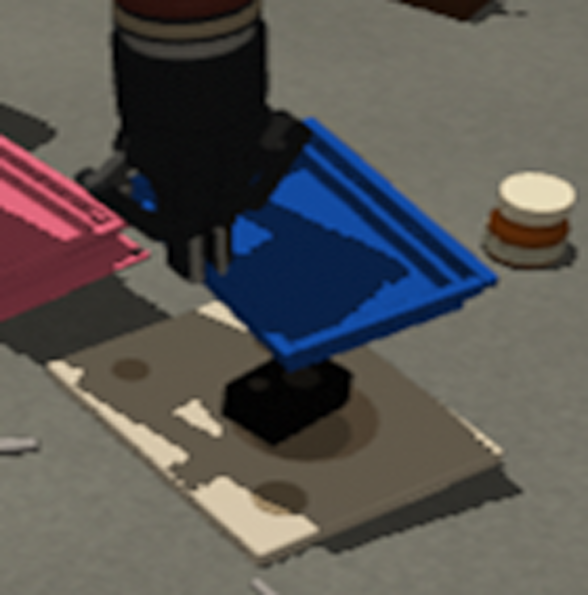

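View pics/t31.png

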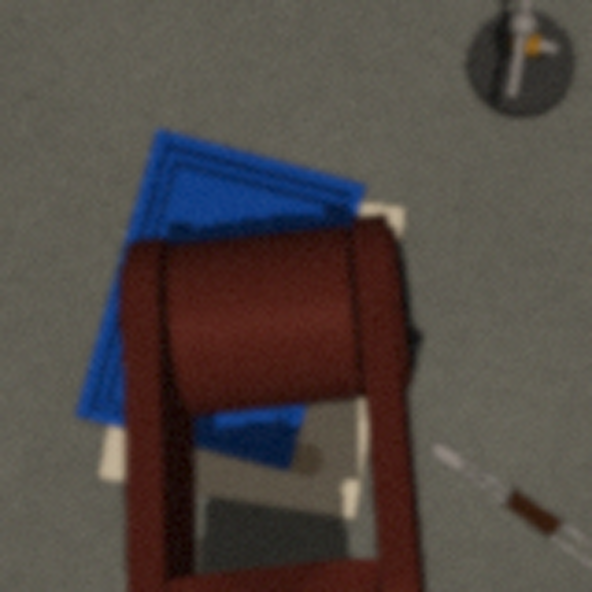

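View pics/w31.png

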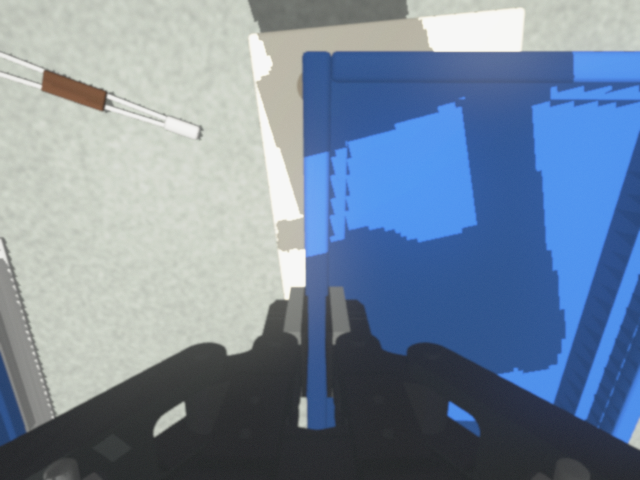

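```bash
python3 - <<'E'
import fit6
from fit6 import *
fit6.T0[:]=[.57,.187,.18]
S=pickle.load(open("scene31.pkl","rb"));W=pickle.load(open("wrist31.pkl","rb"));T=pickle.load(open("top31.pkl","rb"))
zs=lambda x,y:np.array([320+x/4.2-.3,110+y/3.5-.3]);zt=lambda x,y:np.array([190+x/3.7-.3,140+y/3.7-.3])
m=lambda o:np.mean(list(o.values()),0)
os_,ot=m(offS),m(offT)
s=[(S,1,zs(310,118),os_),(S,2,zs(497,278),os_),(S,3,zs(287,362),os_)]
t=[(T,0,zt(290,468),ot),(T,1,zt(77,415),ot),(T,2,zt(160,130),ot),(T,3,zt(365,188),ot)]
w=[(W,0,np.array([304.,52.]),np.zeros(2))]
run(s+t+w);run(s+w);run(t+w)
E
```

```text
shift mm [ 4.5 -1.9  3.1] rot(tray axes) [ 0.139  0.027 -0.003]
res [[1.6, 0.3], [1.1, 0.0], [-0.3, 0.2], [-0.6, 1.8], [-0.9, 0.6], [-0.6, -0.4], [0.5, 0.2], [-0.2, 0.1]]
corner 0 z 0.177
corner 1 z 0.194
corner 2 z 0.1893
corner 3 z 0.1723
shift mm [ 4.3 -1.3  2.7] rot(tray axes) [0.139 0.028 0.002]
res [[1.4, 0.2], [1.3, -0.2], [0.0, 0.2], [-0.2, -0.1]]
corner 0 z 0.1767
corner 1 z 0.1936
corner 2 z 0.1888
corner 3 z 0.1718
shift mm [ 4.9 -1.8  1.2] rot(tray axes) [ 0.048  0.022 -0.006]
res [[-0.8, 1.7], [-0.4, 0.5], [-0.0, 0.1], [0.7, -0.2], [-0.0, 0.2]]
corner 0 z 0.1802
corner 1 z 0.186
corner 2 z 0.1822
corner 3 z 0.1764
```

```bash
python3 - <<'E'
import pickle
from h import *
from scipy.spatial.transform import Rotation as Ro
W=pickle.load(open("wrist31.pkl","rb"))
# tray: yaw, tilt about tray x (rx) and y (ry); c0 pinned to pixel (304,52); c3-side: outer -y edge passes pixel (306.,250)
R0=Ro.from_euler('z',-.276)
im=W["image"];g=im[:,630].astype(int);print([ (r,im[r,600].tolist()) for r in range(44,60)])
for rx in (0,.03,.06,.09,.12,.15,.18):
    best=None
    def f(p):
        R=Ro.from_euler('z',p[2])*Ro.from_euler('xy',[rx,p[3]])
        o=np.array([p[0],p[1],.168+.0165-.004])
        a=proj(W,o+R.apply([-.09,-.065,0]));b=proj(W,o+R.apply([0.0,-.065,0]))
        c=proj(W,o+R.apply([-.09,-.057,0]))
        return [a[0]-304,a[1]-52,(b[0]-306.),(p[3]-.02)*50]
    r=least_squares(f,[.574,.185,-.276,0]);p=r.x
    R=Ro.from_euler('z',p[2])*Ro.from_euler('xy',[rx,p[3]]);o=np.array([p[0],p[1],.1805])
    q=[proj(W,o+R.apply([-.09,y,0])) for y in (-.065,0.0)]
    row=np.interp(600,[q[0][0],q[1][0]],[q[0][1],q[1][1]]) if q[1][0]>600 else q[0][1]+(600-q[0][0])*(q[1][1]-q[0][1])/(q[1][0]-q[0][0])
    print(rx,"yaw",p[2].round(3),"row at col600",round(row,1),"mid pt",q[1].round(0))
E
```

```text
[(44, [193, 200, 195]), (45, [193, 200, 195]), (46, [193, 200, 195]), (47, [191, 199, 193]), (48, [191, 198, 193]), (49, [188, 194, 188]), (50, [181, 177, 169]), (51, [189, 146, 127]), (52, [218, 136, 92]), (53, [232, 146, 89]), (54, [235, 149, 89]), (55, [237, 153, 91]), (56, [238, 153, 90]), (57, [238, 154, 91]), (58, [239, 155, 93]), (59, [239, 155, 92])]
0 yaw -0.273 row at col600 53.7 mid pt [536.  53.]
0.03 yaw -0.273 row at col600 53.4 mid pt [536.  53.]
0.06 yaw -0.273 row at col600 53.1 mid pt [536.  53.]
0.09 yaw -0.273 row at col600 52.8 mid pt [536.  53.]
0.12 yaw -0.273 row at col600 52.5 mid pt [535.  52.]
0.15 yaw -0.272 row at col600 52.2 mid pt [534.  52.]
0.18 yaw -0.272 row at col600 51.9 mid pt [533.  52.]
```

>>> jog_arm(series=[{"linear":[0.5,0.3,0],"roll":0},{"linear":[0.5,0.3,0],"roll":0},{"linear":[0.5,0.3,0],"roll":0},{"linear":[0.5,0.3,0],"roll":0}], grip_force=25)

```text
time: 25.42
position: [0.5535, 0.1285, 0.1863]
ee_rot: [-0.443, 0.527, 0.41, 0.598]
ft_force: [0.5, 0.0, -0.1]
opening: 0.071
```

```bash
python3 - <<'E'
from rig import eyes
import cv2,pickle
for c in ("scene","top","wrist"):
    d=eyes.read_camera(c);pickle.dump(d,open(f"{c}32.pkl","wb"))
    im=d["image"]
    if c=="scene": cv2.imwrite("pics/s32.png",cv2.resize(im[130:230,340:450],None,fx=6,fy=6,interpolation=cv2.INTER_CUBIC))
    if c=="top": cv2.imwrite("pics/t32.png",cv2.resize(im[140:300,190:350],None,fx=3.7,fy=3.7,interpolation=cv2.INTER_CUBIC))
E
python3 go.py .5525 .131 .19 74.2
```

```text
t 25.57 pos [0.5535 0.1285 0.1862] open 0.072 F [-0.0217  0.0398 -0.6091] q [ 0.0977  0.0969  1.8801  0.0156  1.0547 -1.2075]
axes cols x,y,z:
 [[ 0.108 -0.958  0.266]
 [ 0.024  0.27   0.962]
 [-0.994 -0.097  0.052]]
jaw yaw 74.5322575721301
world mm [-0.966   2.5256  3.7762] tool mm [-3.796   1.2404  2.3712]
roll deg 0.33225757213010354
```

View pics/s32.png

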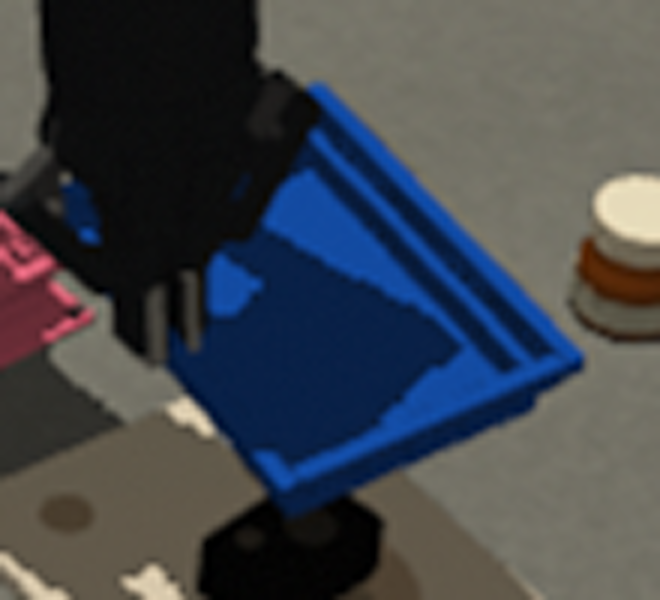

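View pics/t32.png

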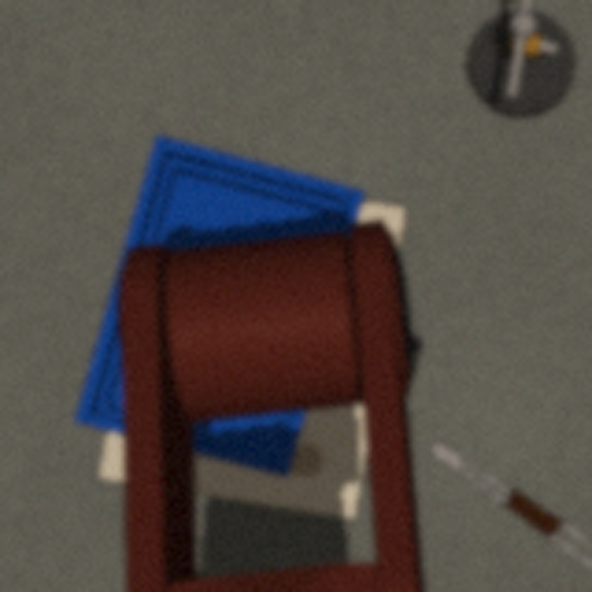

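```bash
python3 - <<'E'
import fit6
from fit6 import *
fit6.T0[:]=[.57,.187,.18]
S=pickle.load(open("scene32.pkl","rb"));W=pickle.load(open("wrist32.pkl","rb"));T=pickle.load(open("top32.pkl","rb"))
cv2.imwrite("pics/w32.png",W["image"])
zs=lambda x,y:np.array([340+x/6-.3,130+y/6-.3]);zt=lambda x,y:np.array([190+x/3.7-.3,140+y/3.7-.3])
m=lambda o:np.mean(list(o.values()),0)
os_,ot=m(offS),m(offT)
s=[(S,1,zs(318,82),os_),(S,2,zs(583,360),os_),(S,3,zs(285,492),os_)]
t=[(T,0,zt(289,474),ot),(T,1,zt(77,420),ot),(T,2,zt(158,137),ot),(T,3,zt(365,193),ot)]
w=[(W,0,np.array([304.,52.]),np.zeros(2))]
run(s+t+w);run(s+w);run(t+w)
E
```

```text
shift mm [ 2.3 -1.   3.1] rot(tray axes) [ 0.091  0.041 -0.001]
res [[1.9, 0.4], [1.6, 0.2], [0.0, 0.4], [-0.7, 1.1], [-1.2, 0.3], [-0.3, -0.9], [0.2, -0.4], [-0.3, -0.1]]
corner 0 z 0.1811
corner 1 z 0.1921
corner 2 z 0.1851
corner 3 z 0.1741
shift mm [ 2.4 -1.   3.7] rot(tray axes) [ 0.09   0.041 -0.001]
res [[2.0, 0.2], [1.6, -0.0], [0.1, 0.2], [-0.2, -0.1]]
corner 0 z 0.1818
corner 1 z 0.1928
corner 2 z 0.1856
corner 3 z 0.1747
shift mm [ 2.3 -0.7 -2.8] rot(tray axes) [ 0.047  0.033 -0.002]
res [[-0.6, 1.2], [-0.4, 0.6], [0.2, -0.0], [0.2, -0.1], [-0.0, 0.1]]
corner 0 z 0.1772
corner 1 z 0.183
corner 2 z 0.1773
corner 3 z 0.1715
```

View pics/w32.png

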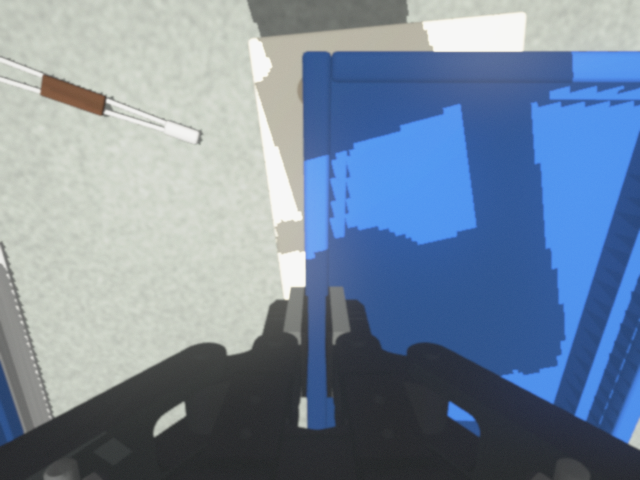

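```bash
python3 - <<'E'
import pickle
from fit6 import *
T=pickle.load(open("top32.pkl","rb"));S=pickle.load(open("scene32.pkl","rb"))
out=[]
for d,off,(x0,y0,w,h),f in ((T,offT,(365,150,110,120),4),(S,offS,(200,250,140,140),4)):
    im=cv2.resize(d["image"][y0:y0+h,x0:x0+w],None,fx=f,fy=f,interpolation=cv2.INTER_CUBIC)
    pts=[((proj(d,[.602,-.205,.055]+R0.apply(C[n]))+off[n]+.3-[x0,y0])*f) for n in C]
    cv2.polylines(im,[np.array(pts).round().astype(int)],True,(0,255,255),1);out.append(cv2.resize(im,(400,440)))
cv2.imwrite("pics/mid.png",np.hstack(out))
E
```

```text
(no output)
```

View pics/mid.png

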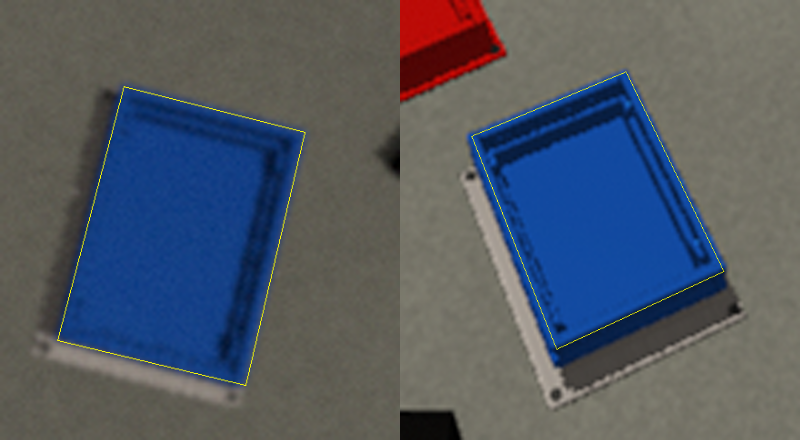

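```bash
python3 - <<'E'
from rig import manip
print(manip.job_done())
E
python3 go.py|head -1
```

```text
the job is handed in; nothing more can be done
None
the job is handed in; nothing more can be done
```

The job is handed in at about 25.6 s of the 64 s. My last checks met every end condition I could measure; no verdict is reported. The least certain point is the peel step.

- **Block:** it sits flat near the middle of the board. I set it down in contact before letting go, and it still showed there in the last pictures.
- **Peel:**
  - On the first lift, at corner2, the whole tray came loose too early, so I couldn't be sure that lift counted.
  - I pressed the long sides back into the tray below by shifting the tray sideways, then lifted again.
  - Held tilted for at least 0.15 s, the pose fits put corner2 at 0.103 to 0.123 m (needs above 0.089) and corner0 at about 0.070 m (needs below 0.078). That rests on camera fits accurate to a few mm, and the tray was shifted about 6 mm sideways at the time.
- **End pose:**
  - The tray is held by its long rim near the board centre, with its own centre roughly 15 cm above the board.
  - The last fits put its tilt at 0.06 to 0.10 rad (limit 0.2). Before I eased the grip to 25 N, the scene camera gave 0.14 and the top camera 0.05, so the two cameras disagree somewhat.
- **Second tray:** its rim lined up with its starting outline in both cameras. An earlier wrist-camera check showed about 1 mm of movement.
- **Other items:** the third hand, flux jar and tweezers were not touched. I did not measure them again at the end.

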